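# Load a turned blank into the threader's loading nest, past its sprung latch

### The arm

A 6-joint arm with a two-finger parallel gripper is mounted at the origin on the work surface. World frame = base frame: x ahead of the robot, y to its left, z up, the work surface at z = 0. Lengths are in mm, angles in rad, forces in N, time in s.
With the tool pointing down it reaches from about 400 to 925 mm from the base axis. Payload 12.5 kg.
Tool frame: the origin (TCP) lies midway between the tips of the shut fingers; the grasp point (between the pads) lies 19 mm behind it; z points along the fingers, y is the direction in which the jaws open and shut (so a half turn about z gives the same grasp; the last joint's range is limited). The gripper opens to 95 mm and grips with 3 to 60 N. Pads are 20 mm wide; open, the fingers measure 119 mm over their backs; the gripper's body (75 mm by 180 mm) begins 59 mm behind the grasp point.
Start: joints at [1.237, 0.491, 1.559, -0, 1.092, -0.106], TCP at [141.129, 608.879, 176.261] pointing down, gripper open.
Joint ranges: [-3.1, 3.1], [-0.84, 2.19], [0.05, 2.79], [-1.13, 4.28], [0.06, 2.93], [-2.69, 2.69]. Speed limits (rad/s): [2.22, 2.22, 2.79, 3.14, 3.14, 3.14].

### API

Orientations are given as [roll, pitch, yaw] about the fixed x, y, z axes, in that order (R = Rz(yaw) Ry(pitch) Rx(roll)).
In Python, from workcell import readout, eyes, job, recognise, trace gives the robot as it stands.
- The arm moves only by the tool apply_moves, never from a script. Its argument "rows" is a list that holds one entry, the list of rows, each a list of 6 numbers: the shift along the tool's x, y, z in mm, then the turn, a rotation vector about the tool's x, y, z in rad. A call has 1 to 20 rows; each row shifts and turns the pose as measured when the row begins, along the tool's axes as they then stand; what a row does not reach is not made up. A row lasts 1/12 s, in which the tool goes at most 41.7 mm and 7.16 degrees, less where a joint would pass 70% of its speed; a pose out of reach is approached as far as the arm can. A call with a gripper value outside its range is refused whole. "claw" is the closure in counts, from 0 (fully open) to 255 (shut), set as the call begins (left out, the last holds). The fingers move at their own pace and stop on an object; "squeeze" is the grip in N (left out, the last holds). Time passes only in rows, so rows that do not move let the fingers close. It gives the time, the measured TCP pose, the force and the opening at its end, in the units of the state.
- readout.sense(): the state, without advancing time (a new reading comes with each control period).
- eyes.camera(name): name is "scene" or "top" or "wrist"; returns the picture (400x640x3 uint8, red, green, blue); there is no depth.
- eyes.calibration(name): a dict with "mtx" (3x3 intrinsics, pixels), "pose" (4x4, takes a point from camera to world coordinates); the wrist camera has in their place "mount" (4x4, takes a point from camera to tool coordinates, whose origin is the TCP and whose axes are the flange's). Camera axes: x right, y down, z forward; pixel columns grow to the right and rows downward; lengths in mm; the calibration is good to about 2 mm. The wrist camera is an equidistant fisheye: a pixel r from the principal point sees the ray r / f radians off the axis. A picture is of the moment at which its call begins: read the wrist's pose just before it. calibration takes no time and is no camera call.
- job.job_done(): hands the job in, once; it reports no verdict.
Trained networks look in the newest picture that a camera, given by its name, has taken for a name from the list of things; names that differ only in an ending like _2 or _b are one class to them, and where a whole thing is asked for, a point or a joint stands for the part that bears it (a point fixed in the world has none). Each returns a list of dicts, best first, with "p" (0 to 1); they miss things now and then, are a little off and sometimes report something else, mostly with a low value. They report only what shows in the picture. A call takes as long as a camera call. They do not tell look-alikes from the thing itself.
- recognise(query, camera): "box" ([left, top, right, bottom] in pixels, round what is visible of it).
- trace(query, camera): "pixels" (400x640 bool, what is visible of it) and "box" ([left, top, right, bottom] in pixels, round what is visible of it).
The state is a dict: "time_s": time; "joints": joint angles; "joint_velocities": joint speeds; "joint_torque": joint torques, N m; "position": TCP position; "orientation": TCP orientation; "wrist_force": force on the tool from outside, world axes, zero at the start; "moment": the same for the moment, N m; "opening": finger opening in mm.
Only numpy, scipy, OpenCV 4.12 (cv2) and the standard library are available. Lean on these libraries where they do the work, as an engineer would, in place of code of your own. Each camera call takes 0.05 s, during which the arm holds its last target.

### The job

Take the waisted blank (thick nose, thin waist, short end collar) out of the parts rack and lay it in the V-cradle of the loading nest, nose towards the sprung stop and still short of the latch. Then push it along the cradle under the latch until the latch clicks down behind the thick nose section and keeps it pressed on the sprung stop, feeling for the click and the give of the stop rather than ramming it. Leave the other two bars lying in the rack, and take the hand away at the end.

Things in the scene. Friction and masses are not known exactly. Their poses are not given: they have to be found in the camera images.
- blank: Waisted blank: bright steel bar 132 mm long, 0.2-0.4 kg. Origin on its axis at mid-waist, x towards the nose (it may roll). Waist dia 14, x -35 to +35 mm: grip here. Nose section dia 26, from a square shoulder at +35 to +85, 5 mm chamfer at its end. End collar dia 26, -47 to -35. Starts level in one of the rack's three places, axis 50 mm above the table; the other two bars have no waist.
- blank_nose (a point): Centre of the blank's nose end face (x = +85 mm of the blank).
- blank_collar (a point): Centre of the flat rear face of the blank's end collar (x = -47 mm of the blank), diameter 26 mm: the face to push on. A push of more than about 30 N (50 N when all contacts of the blank with cradle, latch and stop are added up) is ramming.
- rack: Parts rack, fixed: grey base 135 x 200 x 12 mm with two notched cross bars; three bars lie level in its V notches, parallel to its x axis (noses to +x), at y = -64, 0 and +64 mm. Origin on the table under its middle. Between the cross bars, under the waist, 35 mm are free.
- nest: Loading nest, fixed: grey base 345 x 90 x 14 mm with a steel 90-degree V-cradle along its x axis, from the open end (x = -175 mm) towards the stop (+x). Origin on the table, y = 0 under the cradle axis. A dark steel head with latch and stop sits at the far end, clamped anywhere in a 35 mm range, so its place is not told here: the latch tooth's square face is at x = 0 to +35 mm.
- cradle_axis (a point): Point on the cradle axis, at x = -125 mm of the nest and 42 mm above the table: lay the blank with mid-waist here; a 26 mm bar resting in the V has its axis at this height. The V's top edges lie 8 mm below the axis: fingertips stay above them. The nose must be laid at x = -40 mm of the nest or less, clear of the latch.
- cradle_far (a point): Point on the cradle axis at x = +48 mm of the nest. The stop, a spring plunger on the axis, has its face 48 mm beyond the tooth's face, so 0 to 35 mm beyond this point. It gives 10 mm, from 3 N rising 1.5 N per mm to 18 N, then is solid. The latch falls with the plunger about 4 mm in (push 9 to 13 N), 6 mm before solid; let go, the plunger presses the shoulder back 2 mm onto the tooth.
- latch (a joint): Angle of the sprung latch, rad: 0 = down (no bar, or over the waist), about 0.19 riding on the nose section. A steel arm over the cradle, pivoted between two ears (40 mm gap, top 32 mm above the cradle axis, 21 to 35 mm before the tooth face: keep fingers behind them), sloping to a square tooth 8.5 mm above the axis. The nose lifts it (3 to 7 N of push); it clicks down behind the shoulder.
- stud: One of the other bars in the rack: straight, 20 mm diameter, 137 mm long, threaded at both ends. Origin on its axis. To be left lying.
- pin: The other bar in the rack: straight plain pin, 26 mm diameter, 140 mm long, with a dark ring round it. Origin on its axis. To be left lying.
Mind the look-alikes: they are no part of the job. Leave any turquoise or yellow look-alike of the blank alone.

How it is judged (in metres and radians):
On the way, in this order (a step that is already met when the one before it is completed fails the run):
1. the blank lies along the cradle, on its V, with its nose still short of the latch (y of blank in the frame of nest between -0.003 and 0.003 m and z of blank in the frame of nest between 0.039 and 0.045 m and angle between the x axis of blank and the x axis of nest, either way round below 0.06 rad and x of blank_nose in the frame of nest between -0.125 and -0.015 m and value of joint latch below 0.04 rad), for 0.2 s.
2. the blank, in the cradle, has its nose under the latch and lifts it (y of blank in the frame of nest between -0.004 and 0.004 m and z of blank in the frame of nest between 0.038 and 0.046 m and angle between the x axis of blank and the x axis of nest, either way round below 0.06 rad and x of blank_nose in the frame of nest above -0.02 m and value of joint latch above 0.12 rad), for 0.05 s.
At the end, for the whole second after the job is handed in: The blank lies at rest along the cradle (within 3 mm of its axis in y and z and 0.06 rad), nose towards the stop, nose end more than 42 mm beyond the nest's origin, with the latch down again behind the shoulder (below 0.04 rad); the other two bars lie within 15 mm of where they were (y of blank in the frame of nest between -0.003 and 0.003 m and z of blank in the frame of nest between 0.039 and 0.045 m and angle between the x axis of blank and the x axis of nest, either way round below 0.06 rad and x of blank_nose in the frame of nest above 0.042 m and value of joint latch below 0.04 rad and linear speed of blank below 0.01 m/s and distance of each of stud, pin from where it was at the start of the episode below 0.015 m); the robot touches nothing.
It fails at once if the blank is pressed on any part of the nest (cradle, latch and stop) with more than 50 N, all contacts added (contact force between blank and nest above 50 N).
It fails at once if one of the other two bars is moved more than 15 mm (distance of any of stud, pin from where it was at the start of the episode above 0.015 m).
It also fails if it takes over 54 s, if anything falls off the work surface, if the arm or the gripper's body presses on something with over 40 N, if the wrist force passes 120 N, or if a joint passes its speed limit or range.

## Working session

There is one attempt and no reset: what is moved stays moved. The work goes in short steps, Python scripts to look and compute and a tool call to move; the robot and the scene stay as the last step left them, time stands still between calls to the robot, and variables do not carry over. Pictures are saved under pics/ and viewed, and the job is handed in when it is done.

Besides the shell and the picture viewer there is one more tool, called after "Request:" as name([rows], argument=value, ...), one row to a line, values as JSON. apply_moves: Moves the arm, as the interface text tells. Its arguments: {"type":"object","properties":{"rows":{"type":"array","items":{"type":"array","items":{"type":"array","items":{"type":"number"}}}},"claw":{"type":"number"},"squeeze":{"type":"number"}},"required":["rows"]}

```bash
mkdir -p pics; python3 - <<'E'
from workcell import readout, eyes, job, recognise, trace
import cv2
print(readout.sense())
for n in ["scene","top","wrist"]:
    c=eyes.calibration(n); print(n,{k:(v.round(4).tolist() if hasattr(v,'round') else v) for k,v in c.items()})
    im=eyes.camera(n); cv2.imwrite(f"pics/{n}0.png",im[:,:,::-1])
    for q in ["blank","stud","pin","rack","nest"]:
        print(n,q,[(round(float(d['p']),2),[int(x) for x in d['box']]) for d in recognise(q,n)][:4])
E
```

```text
{'time_s': 0.0, 'joints': array([ 1.23740111e+00,  4.91563463e-01,  1.55945462e+00, -2.48799709e-05,
        1.09166543e+00, -1.05615896e-01]), 'joint_velocities': array([-0.00036187, -0.00134255,  0.00065774, -0.00041852,  0.0012243 ,
        0.00016646]), 'joint_torque': array([ 1.83144781e-03, -6.12643647e+01, -2.58163923e+01,  6.93082390e-02,
        4.83112398e-02, -1.50392229e-04]), 'position': array([141.03647336, 608.59208125, 175.65755796]), 'orientation': array([-3.14050555e+00, -9.30545204e-05,  2.91382477e+00]), 'wrist_force': array([-0.07005306,  0.63911519,  0.15505683]), 'moment': array([-0.01474656, -0.00592077, -0.03266954]), 'opening': 94.89837239885846}
scene {'mtx': [[387.7508, 0.0, 313.3271], [0.0, 387.7508, 204.4969], [0.0, 0.0, 1.0]], 'pose': [[0.1811, 0.8101, -0.5577, 994.1673], [0.9834, -0.1418, 0.1133, -200.8676], [0.0127, -0.5689, -0.8223, 761.9759], [0.0, 0.0, 0.0, 1.0]]}
scene blank [(0.69, [225, 155, 242, 198]), (0.65, [162, 231, 207, 276]), (0.64, [236, 200, 299, 221]), (0.47, [237, 225, 296, 244])]
scene stud [(0.79, [236, 225, 298, 248]), (0.67, [237,
[... 355 characters left out ...]
.9761, 816.4997], [0.0, 0.0, 0.0, 1.0]]}
top blank [(0.7, [402, 245, 418, 311]), (0.7, [439, 160, 480, 212]), (0.56, [344, 201, 410, 212])]
top stud [(0.72, [347, 174, 412, 182])]
top pin [(0.67, [345, 139, 411, 154])]
top rack [(0.92, [349, 134, 412, 229])]
top nest [(0.76, [161, 139, 325, 228])]
wrist {'mtx': [[309.7069, 0.0, 319.7301], [0.0, 309.7069, 196.3073], [0.0, 0.0, 1.0]], 'mount': [[-0.001, -0.9608, -0.2773, 77.9415], [1.0, -0.001, -0.0002, 0.7522], [-0.0, -0.2773, 0.9608, -208.4406], [0.0, 0.0, 0.0, 1.0]]}
wrist blank [(0.78, [35, 376, 66, 396]), (0.69, [4, 313, 35, 354]), (0.62, [24, 367, 53, 397])]
wrist stud []
wrist pin []
wrist rack [(0.67, [36, 361, 80, 400])]
wrist nest []
```

View pics/scene0.png

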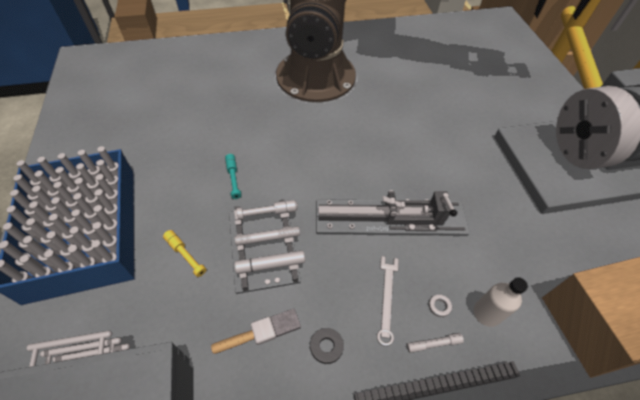

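View pics/top0.png

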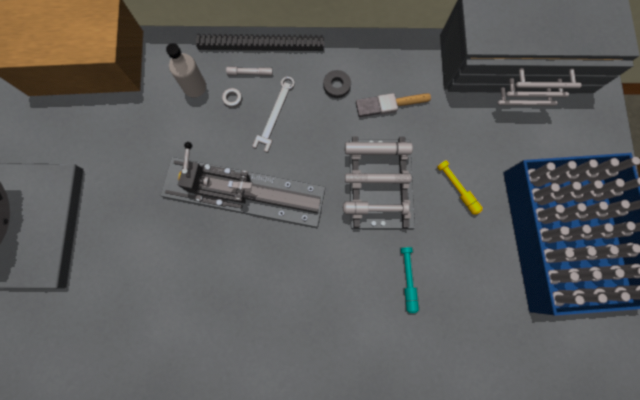

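```bash
python3 - <<'E'
import cv2
a=cv2.imread('pics/top0.png')
cv2.imwrite('pics/topcrop.png',cv2.resize(a[120:240,330:430],None,fx=5,fy=5,interpolation=cv2.INTER_CUBIC))
cv2.imwrite('pics/topnest.png',cv2.resize(a[125:240,150:340],None,fx=4.2,fy=4.2,interpolation=cv2.INTER_CUBIC))
E
```

```text
(no output)
```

View pics/topcrop.png

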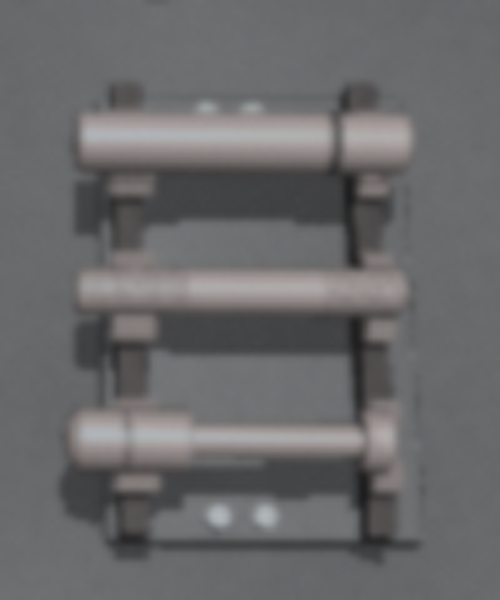

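View pics/topnest.png

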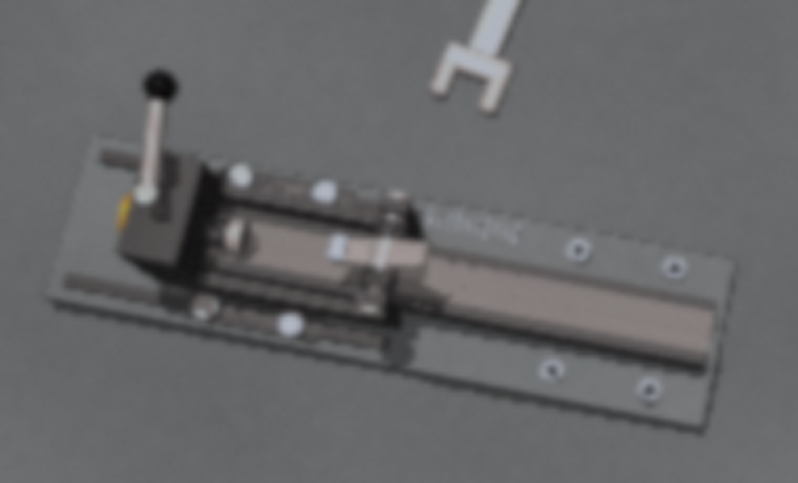

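The rack's bars in the top picture are: pin at (378,147), with a ring; stud at (380,178), threaded; and the lowest bar at (377,207), with a thick nose on the left, a thin waist and a collar. The last one is the blank. The teal bar at (410,278), the yellow bar at (460,188) and the loose bolt at (250,71) are look-alikes. The nest lies left of the rack with its head and stop on the far left. Next I compute coarse positions.

```bash
cat > h.py <<'E'
import numpy as np, cv2
from workcell import readout, eyes, job, recognise, trace
from scipy.spatial.transform import Rotation as R
def ray(n,u,v,T=None):
    c=eyes.calibration(n);K=c['mtx']
    x=(u-K[0,2])/K[0,0];y=(v-K[1,2])/K[1,1]
    if n=='wrist':
        r=np.hypot(x,y);d=np.array([x/r*np.sin(r),y/r*np.sin(r),np.cos(r)]) if r>0 else np.array([0,0,1.])
        M=T@c['mount']
    else: d=np.array([x,y,1.]);M=c['pose']
    return M[:3,3],M[:3,:3]@d
def onz(n,u,v,z,T=None):
    o,d=ray(n,u,v,T);return o+d*(z-o[2])/d[2]
def tool(s=None):
    s=s or readout.sense();T=np.eye(4);T[:3,:3]=R.from_euler('xyz',s['orientation']).as_matrix();T[:3,3]=s['position'];return T
def proj(n,p,T=None):
    c=eyes.calibration(n);K=c['mtx']
    M=(T@c['mount']) if n=='wrist' else c['pose']
    q=np.linalg.inv(M)@np.append(p,1)
    if n=='wrist':
        t=np.arctan2(np.hypot(q[0],q[1]),q[2]);h=np.hypot(q[0],q[1]);q=np.array([q[0]/h*t,q[1]/h*t,1])
    return K[0,0]*q[0]/q[2]+K[0,2],K[1,1]*q[1]/q[2]+K[1,2]
def local(dx,dy,dz,T=None): return (T if T is not None else tool())[:3,:3].T@np.array([dx,dy,dz])
E
python3 - <<'E'
from h import *
f=lambda u,v,z,s,ox,oy:onz('top',ox+u/s,oy+v/s,z).round(1)
print('nose',f(70,438,50,5,330,120),'collar',f(397,436,50,5,330,120),'waist ctr',f(278,439,50,5,330,120))
for c in [(95,135),(50,297),(735,260),(703,430)]: print(c,f(*c,14,4.2,150,125))
print('cradle open end edges z34',f(714,305,34,4.2,150,125),f(705,358,34,4.2,150,125))
print('tooth tip',f(335,247,51,4.2,150,125))
E
```

```text
nose [ 505.3 -141.    50. ] collar [ 507.4 -274.1   50. ] waist ctr [ 505.7 -225.6   50. ]
(95, 135) [621.8 231.   14. ]
(50, 297) [534.8 246.3  14. ]
(735, 260) [ 557.7 -103.5   14. ]
(703, 430) [469.5 -87.6  14. ]
cradle open end edges z34 [529.3 -92.4  34. ] [502.4 -88.1  34. ]
tooth tip [552.8  94.1  51. ]
```

```bash
cat >> h.py <<'E'
def plan(wps,T=None,step=38,ang=0.115,dec=1):
    """wps: list of (x,y,z,yaw_or_None); print rows; tool stays down"""
    T=(tool() if T is None else T).copy();rows=[]
    for x,y,z,yaw in wps:
        Rg=R.from_euler('xyz',[np.pi,0,yaw]).as_matrix();g=np.array([x,y,z],float)
        n=int(max(np.ceil(np.linalg.norm(g-T[:3,3])/step),np.ceil(R.from_matrix(T[:3,:3].T@Rg).magnitude()/ang),1))
        for i in range(n):
            k=n-i
            d=T[:3,:3].T@((g-T[:3,3])/k); w=R.from_matrix(T[:3,:3].T@Rg).as_rotvec()/k
            r=[round(float(a),dec)+0. for a in d]+[round(float(a),3)+0. for a in w]; rows.append(r)
            T[:3,3]+=T[:3,:3]@np.array(r[:3]);T[:3,:3]=T[:3,:3]@R.from_rotvec(r[3:]).as_matrix()
    print(len(rows));print(str(rows).replace(' ',''));return T
E
python3 -c "
from h import *
plan([(480,300,230,1.9),(530,20,210,1.571)],dec=0)"
```

```text
21
[[-31.0,-17.0,-4.0,0.0,0.0,0.078],[-32.0,-15.0,-4.0,0.0,0.0,0.078],[-33.0,-12.0,-4.0,0.0,0.0,0.078],[-34.0,-10.0,-4.0,0.0,0.0,0.078],[-35.0,-7.0,-4.0,0.0,0.0,0.078],[-35.0,-4.0,-4.0,0.0,0.0,0.078],[-35.0,-2.0,-4.0,0.0,0.0,0.078],[-35.0,1.0,-4.0,0.0,0.0,0.078],[-35.0,4.0,-4.0,0.0,0.0,0.078],[-35.0,7.0,-4.0,0.0,0.0,0.078],[-34.0,9.0,-5.0,0.0,0.0,0.078],[-33.0,12.0,-4.0,0.0,0.0,0.078],[-32.0,15.0,-5.0,0.0,0.0,0.078],[-35.0,-5.0,3.0,0.0,0.0,0.041],[-35.0,-4.0,2.0,0.0,0.0,0.041],[-36.0,-3.0,3.0,0.0,0.0,0.041],[-36.0,-1.0,2.0,0.0,0.0,0.041],[-35.0,0.0,3.0,0.0,0.0,0.041],[-35.0,2.0,2.0,0.0,0.0,0.041],[-36.0,3.0,3.0,0.0,0.0,0.041],[-35.0,5.0,2.0,0.0,0.0,0.042]]
```

Request:
apply_moves([
  [[-31,-17,-4,0,0,0.078],[-32,-15,-4,0,0,0.078],[-33,-12,-4,0,0,0.078],[-34,-10,-4,0,0,0.078],[-35,-7,-4,0,0,0.078],[-35,-4,-4,0,0,0.078],[-35,-2,-4,0,0,0.078],[-35,1,-4,0,0,0.078],[-35,4,-4,0,0,0.078],[-35,7,-4,0,0,0.078],[-34,9,-5,0,0,0.078],[-33,12,-4,0,0,0.078],[-32,15,-5,0,0,0.078],[-35,-5,3,0,0,0.041],[-35,-4,2,0,0,0.041],[-36,-3,3,0,0,0.041],[-36,-1,2,0,0,0.041],[-35,0,3,0,0,0.041],[-35,2,2,0,0,0.041],[-36,3,3,0,0,0.041]],
], claw=130, squeeze=30)

```text
time_s: 2.57
position: [521.1, 26.0, 214.5]
orientation: [3.135, -0.003, 1.558]
wrist_force: [0.4, 0.2, 0.2]
opening: 46.6
```

```bash
python3 - <<'E'
from h import *
s=readout.sense();print(s['time_s'],s['position'],s['orientation'],s['opening'],s['wrist_force'])
im=eyes.camera('wrist');cv2.imwrite('pics/w1.png',im[:,:,::-1])
for q in ["blank","nest","cradle_axis","latch"]:
    print(q,[(round(float(d['p']),2),[int(x) for x in d['box']]) for d in recognise(q,'wrist')][:4])
np.save('T1.npy',tool(s))
E
```

```text
2.5667 [521.14195994  26.04047171 214.5359756 ] [ 3.13510268e+00 -2.74454010e-03  1.55841260e+00] 46.5746924912764 [0.39922675 0.1634381  0.20477232]
blank [(0.9, [302, 304, 319, 330])]
nest [(0.95, [289, 3, 420, 258])]
cradle_axis [(0.89, [285, 6, 413, 255])]
latch [(0.97, [322, 116, 357, 164])]
```

View pics/w1.png

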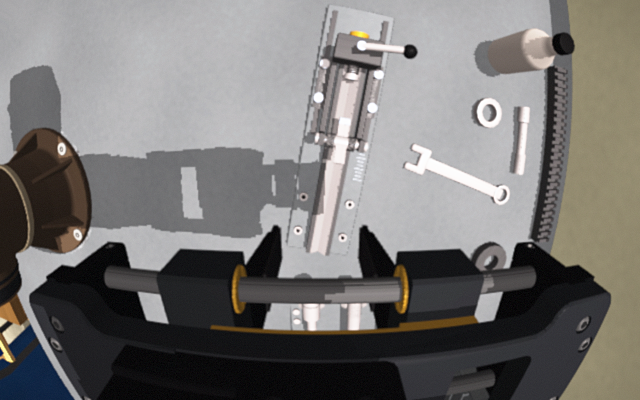

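```bash
python3 - <<'E'
import cv2
a=cv2.imread('pics/w1.png')
cv2.imwrite('pics/w1a.png',cv2.resize(a[130:265,275:400],None,fx=4.4,fy=4.4,interpolation=cv2.INTER_CUBIC))
cv2.imwrite('pics/w1b.png',cv2.resize(a[0:130,300:425],None,fx=4.4,fy=4.4,interpolation=cv2.INTER_CUBIC))
E
```

```text
(no output)
```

View pics/w1a.png

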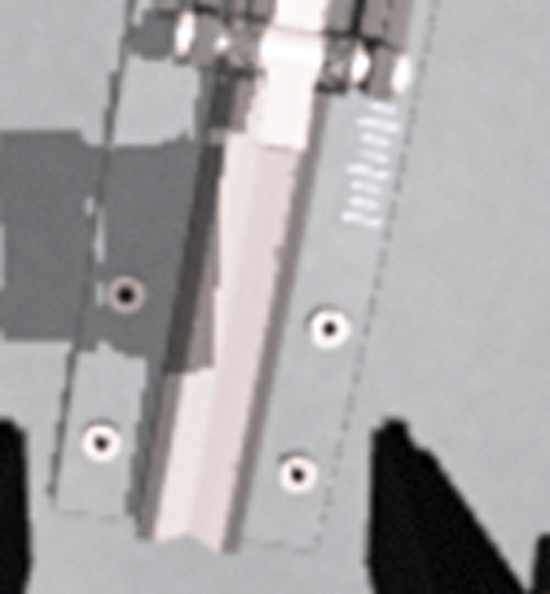

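View pics/w1b.png

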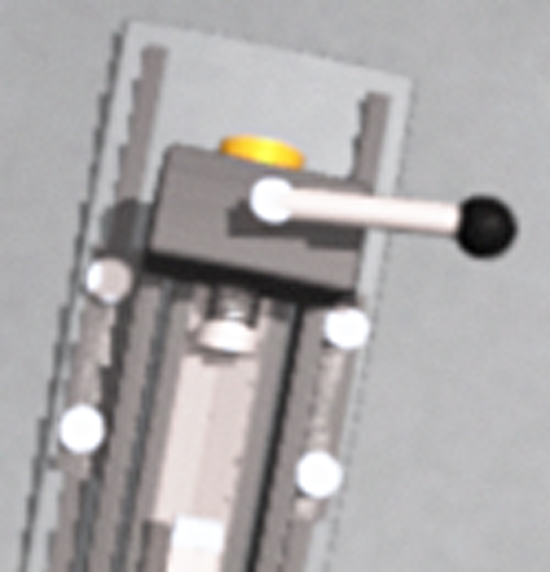

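```bash
python3 - <<'E'
from h import *
T=np.load('T1.npy')
a=lambda u,v,z:onz('wrist',275+u/4.4,130+v/4.4,z,T)
b=lambda u,v,z:onz('wrist',300+u/4.4,0+v/4.4,z,T)
c=[a(52,512,14),a(315,549,14),b(130,22,14),b(412,82,14)]
for q in c:print(q.round(1))
m0=(c[0]+c[1])/2;m1=(c[2]+c[3])/2;d=m1-m0
print('len',np.linalg.norm(d),'yaw',np.arctan2(d[1],d[0]),'w',np.linalg.norm(c[0]-c[1]),np.linalg.norm(c[2]-c[3]),m0,m1)
for k in range(1): pass
e=d/np.linalg.norm(d)
print('orig by open end',m0+175*e)
print('Vbottom end',a(190,540,23.6),'lips',a(160,537,34),a(222,549,34))
print('plunger face',b(225,345,42),'tooth tip',b(195,530,51),'side edge pts',a(128,20,14),a(437,5,14))
E
```

```text
[473.3 -87.7  14. ]
[ 560.8 -102.8   14. ]
[538.8 248.8  14. ]
[624.2 232.4  14. ]
len 342.01780875353234 yaw 1.3812945924561961 w 88.7600828856629 87.01575956571558 [517.0617259  -95.27221093  14.        ] [581.48747434 240.62286859  14.        ]
orig by open end [550.0264011   76.59497672  14.        ]
Vbottom end [518.98660637 -93.76107655  23.6       ] lips [509.56098972 -87.39862905  34.        ] [529.17427659 -91.99341844  34.        ]
plunger face [562.34711931 143.57366566  42.        ] tooth tip [552.86351182  91.77385199  51.        ] side edge pts [502.88786315  72.41908558  14.        ] [596.11674956  76.48845509  14.        ]
```

```bash
python3 - <<'E'
from h import *
s=readout.sense();print(s['position'],s['orientation'])
plan([(507,-210,125,1.587)],dec=0)
E
```

```text
[521.06333965  27.87494994 214.39439484] [ 3.13578736e+00 -2.96397622e-03  1.56006986e+00]
7
[[-34.0,-2.0,13.0,0.001,0.0,-0.004],[-34.0,-2.0,13.0,0.001,0.0,-0.004],[-34.0,-2.0,13.0,0.001,-0.001,-0.004],[-34.0,-2.0,12.0,0.001,0.0,-0.004],[-34.0,-2.0,13.0,0.001,-0.001,-0.004],[-34.0,-2.0,12.0,0.0,0.0,-0.003],[-34.0,-3.0,13.0,0.001,-0.001,-0.004]]
```

Request:
apply_moves([
  [[-34,-2,13,0.001,0,-0.004],[-34,-2,13,0.001,0,-0.004],[-34,-2,13,0.001,-0.001,-0.004],[-34,-2,12,0.001,0,-0.004],[-34,-2,13,0.001,0,-0.004],[-34,-2,12,0,0,-0.003],[-34,-3,13,0.001,-0.001,-0.004],[0,0,0,0,0,0]],
])

```text
time_s: 3.48
position: [512.6, -206.7, 123.7]
orientation: [3.134, -0.001, 1.615]
wrist_force: [-0.9, -0.6, -0.7]
opening: 46.9
```

```bash
python3 - <<'E'
from h import *
s=readout.sense();print(s['time_s'],s['position'],s['orientation'],s['opening'],s['wrist_force'])
im=eyes.camera('wrist');cv2.imwrite('pics/w2.png',im[:,:,::-1])
d=trace('blank','wrist')
for k in d[:3]: print(round(float(k['p']),2),k['box'])
np.save('T2.npy',tool(s))
cv2.imwrite('pics/w2a.png',cv2.resize(im[60:350,220:420,::-1],None,fx=2,fy=2,interpolation=cv2.INTER_CUBIC))
E
```

```text
3.4833 [ 512.61660672 -206.6633311   123.65333328] [ 3.13410495e+00 -6.32009008e-04  1.61458142e+00] 46.9343481019204 [-0.85188829 -0.58573517 -0.71275819]
0.96 [145.2, 229.5, 249.3, 249.8]
0.94 [298.1, 123.1, 329.9, 260.1]
0.81 [322.7, 311.3, 375.7, 330.8]
```

View pics/w2a.png

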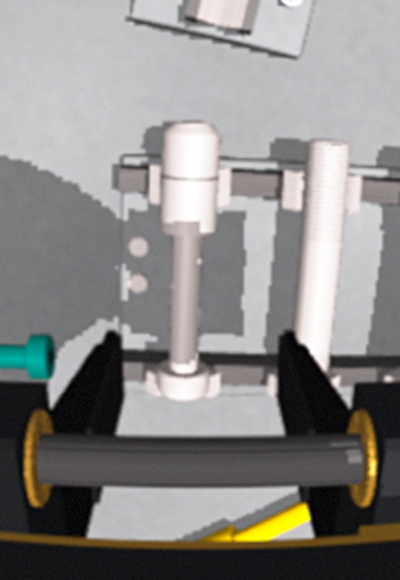

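The blank (nose at full-image (315,122), collar at (311,258)) lies between the fingers with its nose up. The stud is right of it and the teal look-alike left. I measure it now.

```bash
python3 - <<'E'
from h import *
T=np.load('T2.npy')
a=lambda u,v,z:onz('wrist',220+u/2,60+v/2,z,T)
print('waist edges upper',a(174,235,50),a(201,235,50)); print('lower',a(170,355,50),a(196,355,50))
print('shoulder top edge',a(188,222,58),'nose sides',a(162,175,50),a(217,175,50))
print('collar',a(183,383,50))
print(tool()[:3,3])
for dy in [-47,-35,0,35,85]:
    p=np.array([506.5,-226+dy,50]);u,v=proj('wrist',p,T);print(dy,(u-220)*2,(v-60)*2)
E
```

```text
waist edges upper [ 501.10194163 -191.29805544   50.        ] [ 513.6888808  -190.78990666   50.        ]
lower [ 500.96659406 -252.15554345   50.        ] [ 513.85645328 -251.61203602   50.        ]
shoulder top edge [ 507.41491794 -183.23958187   58.        ] nose sides [ 494.6439466  -163.33564919   50.        ] [ 519.77937694 -162.32512303   50.        ]
collar [ 507.9240413  -267.39802677   50.        ]
[ 513.01778426 -203.34309294  125.31478168]
-47 179.847774299373 392.6929883745112
-35 180.5785357375055 371.50788227731334
0 182.92270085327948 305.7725673784269
35 185.58206566560648 234.8267365958132
85 189.8672891011355 127.3488371188727
```

```bash
python3 - <<'E'
from h import *
plan([(507.3,-210,100,1.574),(507.3,-210,44,1.574)],step=20)
E
```

```text
5
[[-3.2,-3.1,12.6,0.004,-0.001,0.02],[-3.3,-3.0,12.7,0.004,0.0,0.021],[0.0,0.0,18.7,0.0,0.0,0.0],[0.0,0.0,18.6,0.0,0.0,0.0],[0.0,0.0,18.7,0.0,0.0,0.0]]
```

Request:
apply_moves([
  [[-3.3,-3,12,0.004,0,0.02],[-3.3,-3,12,0.004,0,0.02],[0,0,18,0,0,0],[0,0,18,0,0,0],[0,0,6,0,0,0],[0,0,0,0,0,0],[0,0,0,0,0,0]],
])

```text
time_s: 4.17
position: [508.7, -202.1, 56.1]
orientation: [3.14, -0.0, 1.578]
wrist_force: [0.9, -0.7, -0.9]
opening: 46.8
```

```bash
python3 - <<'E'
from h import *
print(readout.sense()['orientation'])
plan([(507.3,-210,44,1.574)],step=20)
E
```

```text
[ 3.14009615e+00 -4.14344235e-04  1.57805794e+00]
1
[[-7.9,-1.5,12.1,0.001,0.0,0.004]]
```

Request:
apply_moves([
  [[-8,-1.5,2,0.001,0,0.004],[0,0,8,0,0,0],[0,0,2,0,0,0],[0,0,0,0,0,0]],
])

```text
time_s: 4.5
position: [508.3, -210.8, 45.1]
orientation: [3.138, 0.001, 1.574]
wrist_force: [0.6, -0.3, 0.2]
opening: 46.5
```

Request:
apply_moves([
  [[0,-1,1,0,0,0],[0,0,0,0,0,0],[0,0,0,0,0,0],[0,0,0,0,0,0],[0,0,0,0,0,0],[0,0,0,0,0,0]],
], claw=255, squeeze=40)

```text
time_s: 5.0
position: [507.4, -211.2, 44.8]
orientation: [3.137, 0.002, 1.574]
wrist_force: [-0.2, 0.5, 0.5]
opening: 11.9
```

Request:
apply_moves([
  [[0,0,-3,0,0,0],[0,0,-8,0,0,0],[0,0,-15,0,0,0],[0,0,-15,0,0,0],[0,0,-15,0,0,0],[0,0,-15,0,0,0],[0,0,-5,0,0,0],[0,0,0,0,0,0]],
])

```text
time_s: 5.67
position: [507.0, -210.8, 127.4]
orientation: [3.137, 0.002, 1.574]
wrist_force: [-0.3, 0.0, -0.7]
opening: 0.5
```

```bash
python3 - <<'E'
from h import *
s=readout.sense();print(s['time_s'],s['position'],s['orientation'],s['opening'],s['wrist_force'])
im=eyes.camera('wrist');cv2.imwrite('pics/w3.png',im[:,:,::-1])
im2=eyes.camera('scene');cv2.imwrite('pics/s3.png',cv2.resize(im2[140:300,180:400,::-1],None,fx=3.5,fy=3.5,interpolation=cv2.INTER_CUBIC))
np.save('T3.npy',tool(s))
cv2.imwrite('pics/w3a.png',cv2.resize(im[60:350,220:420,::-1],None,fx=2,fy=2,interpolation=cv2.INTER_CUBIC))
E
```

```text
5.6667 [ 507.00808911 -210.82035062  127.4364878 ] [3.13674797e+00 2.14577076e-03 1.57385270e+00] 0.5031402054182263 [-0.28647108  0.01530303 -0.71286314]
```

View pics/w3a.png

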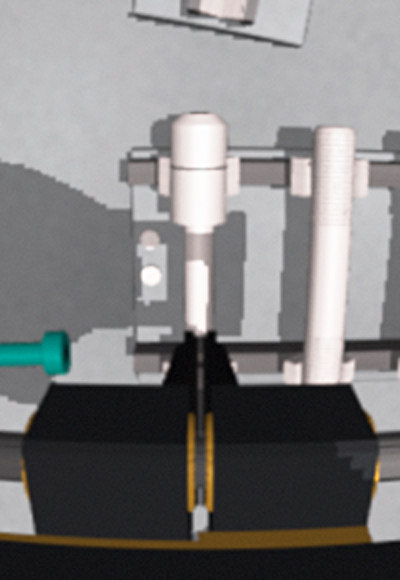

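View pics/s3.png

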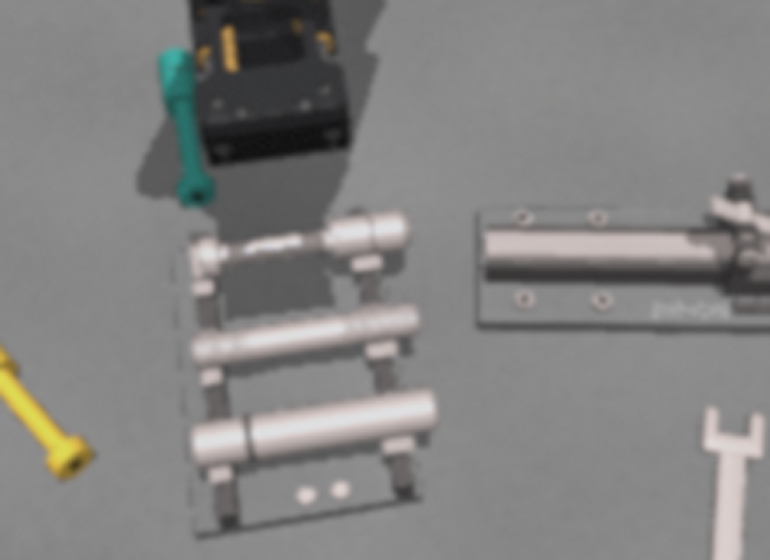

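The jaws shut empty (opening 0.5) and the blank is still in its notches, with its nose at crop (200,115). The tips had too little depth, so I check the blank's place and regrasp slightly deeper.

```bash
python3 - <<'E'
from h import *
T=np.load('T3.npy')
a=lambda u,v,z:onz('wrist',220+u/2,60+v/2,z,T)
print('waist',a(187,245,50),a(211,245,50),a(187,320,50),a(210,320,50))
print('nose sides',a(171,150,50),a(226,150,50),'shoulder',a(200,228,58))
E
python3 - <<'E'
import cv2
a=cv2.imread('pics/w3.png')
cv2.imwrite('pics/w3b.png',cv2.resize(a[205:285,280:360],None,fx=7,fy=7,interpolation=cv2.INTER_CUBIC))
E
```

```text
waist [ 501.90238686 -200.90285368   50.        ] [ 513.29326275 -200.89247138   50.        ] [ 501.7597727  -238.85046398   50.        ] [ 513.08463015 -238.84599118   50.        ]
nose sides [ 494.62634722 -155.79596406   50.        ] [ 519.93812936 -155.75874353   50.        ] shoulder [ 508.00481265 -190.93085124   58.        ]
```

View pics/w3b.png

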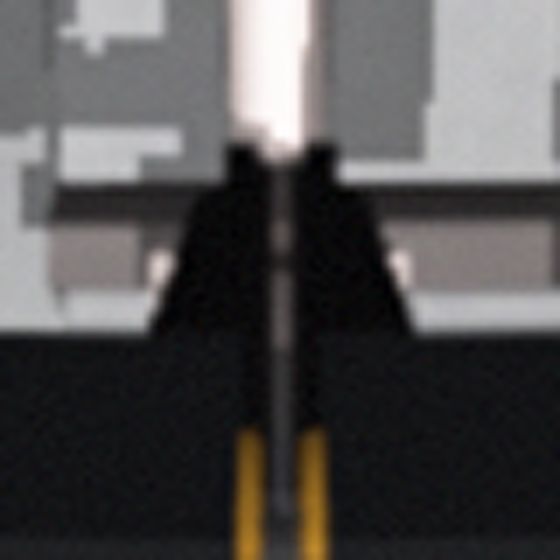

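Request:
apply_moves([
  [[0,0,10,0,0,0],[0,0,0,0,0,0],[0,0,0,0,0,0],[0,0,0,0,0,0]],
], claw=130)

```text
time_s: 6.1
position: [505.3, -209.9, 112.1]
orientation: [-3.141, -0.001, 1.574]
wrist_force: [0.2, 0.3, -0.3]
opening: 21.7
```

Request:
apply_moves([
  [[0,1.5,15,0,0,0],[0,0,18,0,0,0],[0,0,18,0,0,0],[0,0,14,0,0,0],[0,0,0,0,0,0],[0,0,0,0,0,0]],
])

```text
time_s: 6.6
position: [506.7, -209.8, 43.3]
orientation: [-3.139, -0.002, 1.574]
wrist_force: [0.9, 0.3, -0.0]
opening: 46.4
```

Request:
apply_moves([
  [[0,0.8,2,0,0,0],[0,0,0,0,0,0],[0,0,0,0,0,0],[0,0,0,0,0,0],[0,0,0,0,0,0],[0,0,0,0,0,0],[0,0,0,0,0,0],[0,0,0,0,0,0],[0,0,0,0,0,0],[0,0,0,0,0,0]],
], claw=255, squeeze=40)

```text
time_s: 7.43
position: [509.1, -210.6, 44.8]
orientation: [3.14, 0.001, 1.574]
wrist_force: [0.5, -0.6, -0.0]
opening: 0.5
```

```bash
python3 - <<'E'
from h import *
s=readout.sense();print(s['time_s'],s['position'],s['orientation'],s['opening'],s['wrist_force'],s['joints'])
im=eyes.camera('wrist');cv2.imwrite('pics/w4a.png',cv2.resize(im[60:350,220:420,::-1],None,fx=2,fy=2,interpolation=cv2.INTER_CUBIC))
s=readout.sense();print(s['position'],s['opening'])
im2=eyes.camera('scene');cv2.imwrite('pics/s4.png',cv2.resize(im2[140:300,180:400,::-1],None,fx=3.5,fy=3.5,interpolation=cv2.INTER_CUBIC))
s=readout.sense();print(s['position'])
im2=eyes.camera('top');cv2.imwrite('pics/t4.png',cv2.resize(im2[120:320,310:460,::-1],None,fx=3,fy=3,interpolation=cv2.INTER_CUBIC))
s=readout.sense();print(s['position'],s['joints'])
E
```

```text
7.4333 [ 509.1033022  -210.60900679   44.7840099 ] [3.13956897e+00 5.59244512e-04 1.57380235e+00] 0.5465262270290006 [ 0.45279196 -0.58914011 -0.03545945] [-5.12438033e-01  5.57924817e-01  1.87232982e+00  7.84479121e-04
  7.09301747e-01 -5.16039373e-01]
[ 509.11752044 -210.61228105   44.79734409] 0.36521654629045547
[ 509.10079522 -210.61747049   44.75595467]
[ 509.06818801 -210.59962077   44.71513429] [-5.12466369e-01  5.58031929e-01  1.87237345e+00  8.16481091e-04
  7.09277431e-01 -5.16100034e-01]
```

View pics/w4a.png

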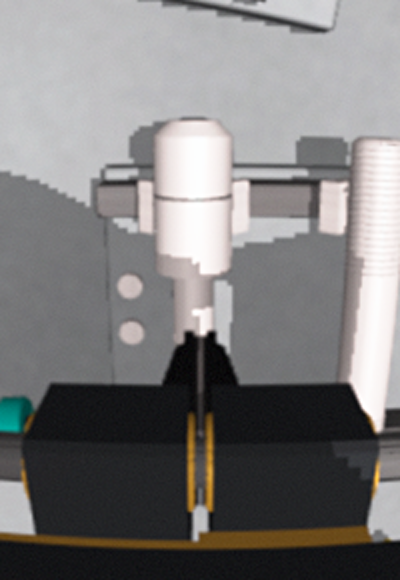

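View pics/s4.png

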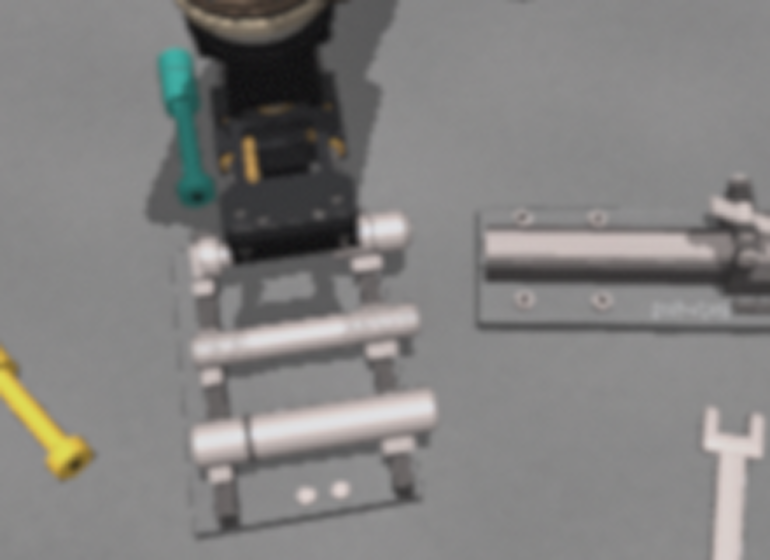

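View pics/t4.png

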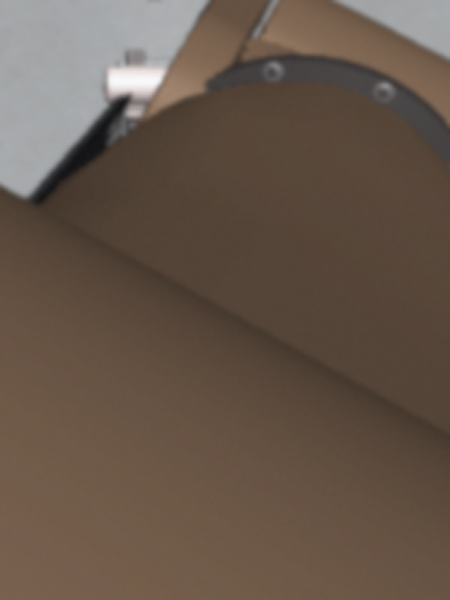

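```bash
python3 - <<'E'
from h import *
T=tool()
a=lambda u,v,z:onz('wrist',220+u/2,60+v/2,z,T)
for z in (35,50,65):
  for v in (150,190,250):
    l,r=a(156,v,z),a(233,v,z);print(z,v,l.round(1),r.round(1),np.linalg.norm(l-r).round(1))
print('waist',a(175,300,50),a(214,300,50))
print('tcp proj',[(b-o)*2 for b,o in zip(proj('wrist',T[:3,3],T),(220,60))])
print('tooth tip pts',a(100,165,12))
E
```

```text
35 150 [ 494.1 -149.8   35. ] [ 521.2 -149.7   35. ] 27.1
35 190 [ 494.  -164.1   35. ] [ 521.4 -164.    35. ] 27.4
35 250 [ 493.7 -186.1   35. ] [ 521.7 -186.    35. ] 28.0
50 150 [ 495.2 -148.5   50. ] [ 520.4 -148.5   50. ] 25.2
50 190 [ 495.  -161.8   50. ] [ 520.5 -161.8   50. ] 25.5
50 250 [ 494.8 -182.3   50. ] [ 520.8 -182.3   50. ] 26.1
65 150 [ 496.2 -147.2   65. ] [ 519.5 -147.2   65. ] 23.3
65 190 [ 496.1 -159.6   65. ] [ 519.7 -159.6   65. ] 23.6
65 250 [ 495.8 -178.6   65. ] [ 519.9 -178.5   65. ] 24.1
waist [ 501.03499437 -200.14755515   50.        ] [ 514.53464638 -200.12494227   50.        ]
tcp proj [np.float64(198.16704265869248), np.float64(322.86471306667096)]
tooth tip pts [ 470.42214692 -157.32162645   12.        ]
```

```bash
python3 - <<'E'
from h import *
T=tool()
for x in (10,0,-10):
  for z in (0,-5,-10,-19,-30):
    p=T@np.array([x,0,z,1.]);u,v=proj('wrist',p[:3],T);print(x,z,round((u-220)*2),round((v-60)*2))
E
python3 - <<'E'
import cv2
from h import *
a=cv2.imread('pics/w4a.png')
cv2.imwrite('pics/w4b.png',cv2.resize(a[270:400,130:270],None,fx=5,fy=5,interpolation=cv2.INTER_CUBIC))
E
```

```text
10 0 198 296
10 -5 198 301
10 -10 198 306
10 -19 198 315
10 -30 198 327
0 0 198 323
0 -5 198 328
0 -10 198 333
0 -19 198 343
0 -30 198 357
-10 0 198 348
-10 -5 198 354
-10 -10 198 360
-10 -19 198 371
-10 -30 198 385
```

View pics/w4b.png

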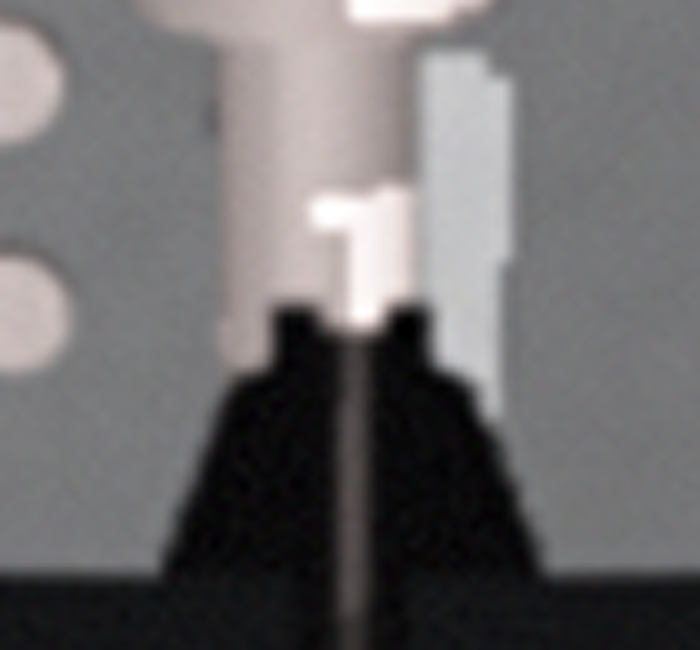

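The tips look to lie on top of or above the waist (prongs at crop (200,331) cover it), though TCP z reads 44.8. I feel downward in small steps with the jaws shut to find the true tip height.

Request:
apply_moves([
  [[0,-1.5,1.5,0,0,0],[0,0,1.5,0,0,0],[0,0,1,0,0,0]],
])

```text
time_s: 7.83
position: [507.4, -210.6, 40.4]
orientation: [3.14, 0.001, 1.574]
wrist_force: [-0.1, 0.2, -0.8]
opening: 0.4
```

Request:
apply_moves([
  [[0,0,1.5,0,0,0],[0,0,1.5,0,0,0]],
])

```text
time_s: 8.0
position: [507.4, -210.6, 37.1]
orientation: [3.14, 0.0, 1.574]
wrist_force: [-0.3, 0.2, 0.8]
opening: 0.8
```

Request:
apply_moves([
  [[0,0,1.5,0,0,0],[0,0,1.5,0,0,0]],
])

```text
time_s: 8.17
position: [507.4, -210.6, 33.7]
orientation: [3.14, 0.0, 1.574]
wrist_force: [-0.8, 0.1, 0.2]
opening: 0.7
```

```bash
python3 - <<'E'
from h import *
s=readout.sense();print(s['time_s'],s['position'],s['wrist_force'])
im=eyes.camera('wrist');cv2.imwrite('pics/w5a.png',cv2.resize(im[140:290,260:380,::-1],None,fx=4,fy=4,interpolation=cv2.INTER_CUBIC))
E
```

```text
8.1667 [ 507.36370913 -210.59929593   33.66608308] [-0.83054073  0.10352915  0.1976849 ]
```

View pics/w5a.png

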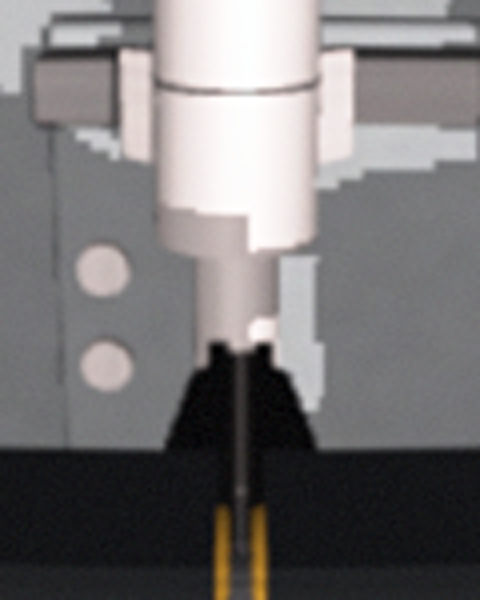

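Request:
apply_moves([
  [[0,0,1.5,0,0,0],[0,0,1.5,0,0,0]],
])

```text
time_s: 8.38
position: [507.3, -210.6, 30.2]
orientation: [3.14, 0.0, 1.574]
wrist_force: [-0.8, -1.0, 0.4]
opening: 0.4
```

Request:
apply_moves([
  [[0,0,1.5,0,0,0],[0,0,1,0,0,0]],
])

```text
time_s: 8.55
position: [507.3, -210.5, 27.3]
orientation: [3.14, 0.0, 1.574]
wrist_force: [0.9, 0.0, -0.5]
opening: 0.6
```

Request:
apply_moves([
  [[0,0,1.5,0,0,0],[0,0,1,0,0,0]],
])

```text
time_s: 8.72
position: [507.3, -210.6, 24.6]
orientation: [3.14, 0.0, 1.574]
wrist_force: [-1.0, 0.0, 0.3]
opening: 0.6
```

```bash
python3 - <<'E'
from h import *
s=readout.sense();print(s['time_s'],s['position'],s['wrist_force'])
im=eyes.camera('wrist');cv2.imwrite('pics/w6a.png',cv2.resize(im[100:300,240:400,::-1],None,fx=3,fy=3,interpolation=cv2.INTER_CUBIC))
im2=eyes.camera('scene');cv2.imwrite('pics/s6.png',cv2.resize(im2[150:270,200:320,::-1],None,fx=5,fy=5,interpolation=cv2.INTER_CUBIC))
T=tool(s)
for y in (-264,-166): 
  p=np.array([507.5,y,50]);print(proj('scene',p))
print('tcp in scene',proj('scene',T[:3,3]),[ (a-o)*5 for a,o in zip(proj('scene',T[:3,3]),(200,150))])
E
```

```text
8.7167 [ 507.33492851 -210.5712373    24.55776839] [-0.97311094  0.02777248  0.2519017 ]
(np.float64(240.63880188918404), np.float64(213.53051162789933))
(np.float64(284.98765699007413), np.float64(207.15336009914682))
tcp in scene (np.float64(265.96288374544656), np.float64(216.24305663468866)) [np.float64(329.8144187272328), np.float64(331.21528317344325)]
```

View pics/w6a.png

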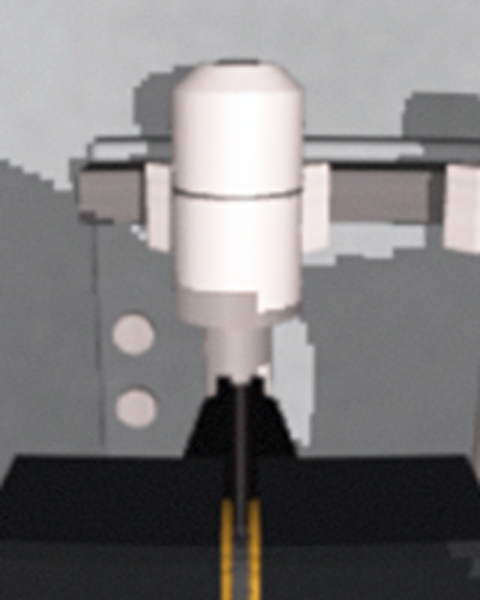

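View pics/s6.png

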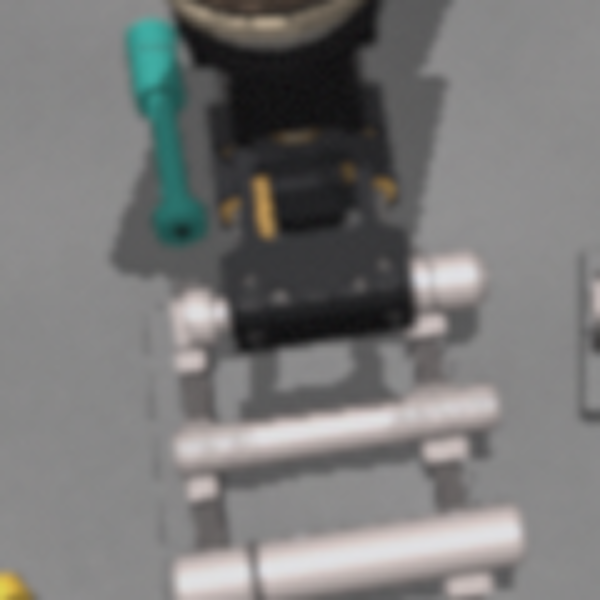

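Request:
apply_moves([
  [[0,0,1.2,0,0,0],[0,0,1,0,0,0]],
])

```text
time_s: 8.98
position: [507.4, -210.6, 22.4]
orientation: [3.14, 0.0, 1.574]
wrist_force: [-1.2, -0.3, 0.7]
opening: 0.6
```

Request:
apply_moves([
  [[0,0,1,0,0,0],[0,0,0.5,0,0,0]],
])

```text
time_s: 9.15
position: [507.4, -210.6, 20.7]
orientation: [3.14, 0.0, 1.574]
wrist_force: [0.3, -0.4, 0.1]
opening: 0.4
```

Request:
apply_moves([
  [[0,0,1,0,0,0],[0,0,0.5,0,0,0]],
])

```text
time_s: 9.32
position: [507.4, -210.6, 19.1]
orientation: [3.14, 0.0, 1.574]
wrist_force: [-0.4, -0.2, 0.7]
opening: 0.4
```

Request:
apply_moves([
  [[0,0,1,0,0,0],[0,0,0.5,0,0,0]],
])

```text
time_s: 9.48
position: [507.5, -210.6, 18.5]
orientation: [3.139, 0.001, 1.574]
wrist_force: [-3.9, 0.7, 11.8]
opening: 0.6
```

Request:
apply_moves([
  [[0,0,1,0,0,0],[0,0,0.5,0,0,0]],
])

```text
time_s: 9.65
position: [507.5, -210.7, 18.7]
orientation: [3.139, 0.001, 1.574]
wrist_force: [-1.0, 0.3, 5.4]
opening: 0.6
```

Request:
apply_moves([
  [[0,0,1,0,0,0],[0,0,0.5,0,0,0]],
])

```text
time_s: 9.82
position: [507.6, -210.7, 18.7]
orientation: [3.138, 0.002, 1.574]
wrist_force: [-2.7, 1.1, 5.8]
opening: 0.0
```

```bash
python3 - <<'E'
from h import *
s=readout.sense();print(s['time_s'],s['position'],s['wrist_force'],s['joint_torque'])
im=eyes.camera('wrist');cv2.imwrite('pics/w7a.png',cv2.resize(im[100:300,240:400,::-1],None,fx=3,fy=3,interpolation=cv2.INTER_CUBIC))
im2=eyes.camera('scene');cv2.imwrite('pics/s7.png',cv2.resize(im2[150:270,200:320,::-1],None,fx=5,fy=5,interpolation=cv2.INTER_CUBIC))
E
```

```text
9.8167 [ 507.57989309 -210.73161469   18.68190912] [-2.65896239  1.10202385  5.78406602] [-6.95256446e-02 -5.51462245e+01 -1.61533946e+01  5.91031672e-02
 -5.45352660e-01  4.73437722e-04]
```

View pics/w7a.png

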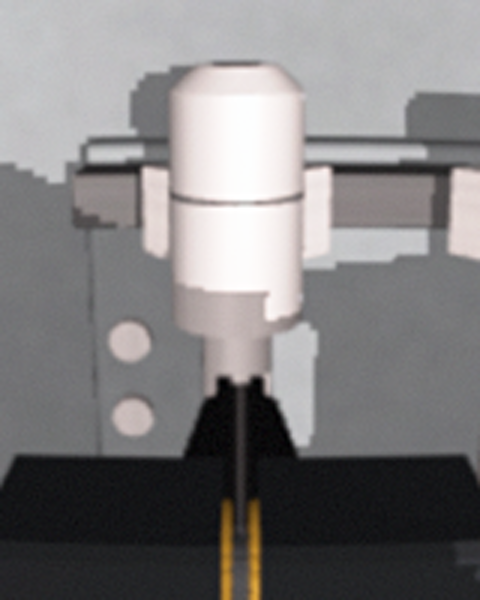

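View pics/s7.png

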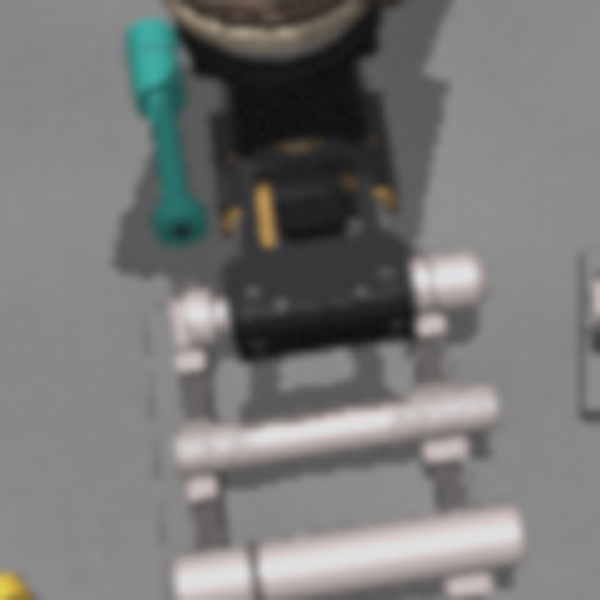

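Contact is felt at TCP z 18.6 while the waist's top is at 57. The real tips therefore sit about 38 mm behind the reported TCP, which matches the picture (about 37 mm). I will use tip z = TCP z + 38.4 from here on.

Request:
apply_moves([
  [[0,0,-8,0,0,0],[0,0,-6,0,0,0],[0,0,0,0,0,0],[0,0,0,0,0,0],[0,0,0,0,0,0],[0,0,0,0,0,0],[0,0,0,0,0,0]],
], claw=150)

```text
time_s: 10.5
position: [507.8, -210.8, 34.3]
orientation: [3.137, 0.002, 1.574]
wrist_force: [0.7, -0.4, -1.3]
opening: 37.9
```

Request:
apply_moves([
  [[0,-0.3,8,0.003,0,0],[0,0,8,0,0,0],[0,0,8,0,0,0],[0,0,2,0,0,0],[0,0,0,0,0,0]],
])

```text
time_s: 10.92
position: [507.0, -210.6, 4.4]
orientation: [-3.141, 0.001, 1.574]
wrist_force: [-0.1, -0.7, -0.7]
opening: 39.3
```

Request:
apply_moves([
  [[0,0.5,-0.7,0,0,0],[0,0,0,0,0,0],[0,0,0,0,0,0],[0,0,0,0,0,0],[0,0,0,0,0,0],[0,0,0,0,0,0],[0,0,0,0,0,0]],
], claw=255, squeeze=40)

```text
time_s: 11.5
position: [506.6, -210.4, 4.9]
orientation: [-3.139, 0.001, 1.574]
wrist_force: [-0.4, 0.1, -2.8]
opening: 12.8
```

Opening 12.8 holds something about 14 mm wide. I lift.

Request:
apply_moves([
  [[0,0,0,0,0,0],[0,0,-2,0,0,0],[0,0,-4,0,0,0],[0,0,-8,0,0,0],[0,0,-8,0,0,0],[0,0,-8,0,0,0],[0,0,-8,0,0,0],[0,0,0,0,0,0]],
])

```text
time_s: 12.17
position: [506.9, -210.3, 47.1]
orientation: [-3.14, 0.001, 1.574]
wrist_force: [0.7, 0.7, -3.5]
opening: 13.1
```

```bash
python3 - <<'E'
from h import *
s=readout.sense();print(s['time_s'],s['position'],s['orientation'],s['opening'],s['wrist_force'])
im=eyes.camera('wrist');cv2.imwrite('pics/w8a.png',cv2.resize(im[60:350,220:420,::-1],None,fx=2,fy=2,interpolation=cv2.INTER_CUBIC))
im2=eyes.camera('scene');cv2.imwrite('pics/s8.png',cv2.resize(im2[150:270,200:320,::-1],None,fx=5,fy=5,interpolation=cv2.INTER_CUBIC))
E
```

```text
12.1667 [ 506.94661376 -210.28166557   47.0890843 ] [-3.13971953e+00  6.62186087e-04  1.57440115e+00] 13.096493437865815 [ 0.66248123  0.66654464 -3.46652179]
```

View pics/w8a.png

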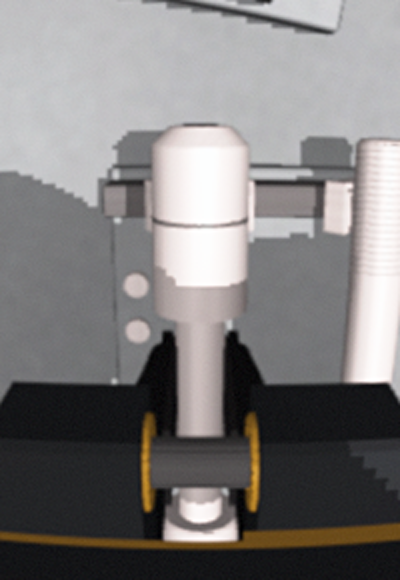

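View pics/s8.png

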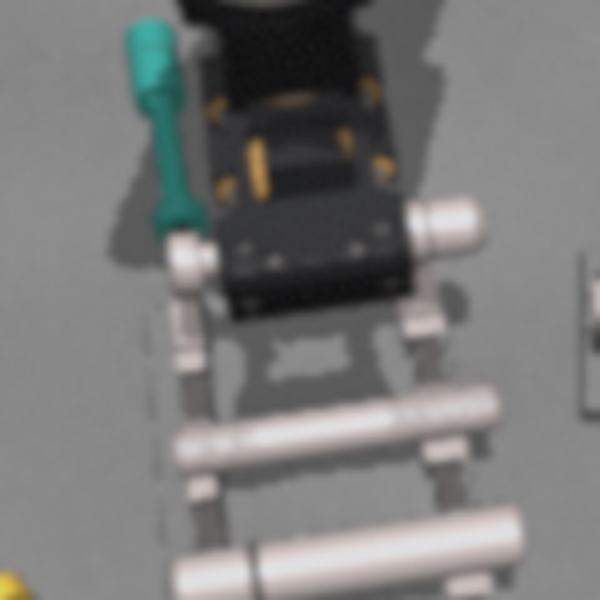

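The blank is held level (nose at crop (200,130)), weighs about 3.5 N, and the other bars are undisturbed. I carry it to a hover above the cradle.

```bash
python3 - <<'E'
from h import *
plan([(516,-130,62,1.47),(528,-31,45,1.38)],step=30,ang=.06)
E
```

```text
7
[[26.7,3.3,-5.4,-0.001,0.0,0.035],[26.7,2.3,-5.4,-0.001,0.0,0.035],[26.9,1.4,-5.5,-0.001,0.0,0.034],[24.9,0.5,4.3,0.0,0.0,0.023],[24.9,-0.1,4.2,0.0,0.0,0.022],[24.9,-0.6,4.3,0.0,0.0,0.023],[24.9,-1.2,4.2,0.0,0.0,0.022]]
```

Request:
apply_moves([
  [[10,1,-9,0,0,0.01],[26,3,-5,0,0,0.035],[26,2,-3,0,0,0.035],[26,1,0,0,0,0.034],[24,0.5,4,0,0,0.023],[24,0,4,0,0,0.022],[20,-0.6,4,0,0,0.023],[12,-1,4,0,0,0.01],[5,0,2,0,0,0],[0,0,0,0,0,0],[0,0,0,0,0,0]],
])

```text
time_s: 13.18
position: [527.1, -31.3, 41.8]
orientation: [-3.135, 0.001, 1.371]
wrist_force: [-0.3, 0.3, -3.2]
opening: 13.1
```

```bash
python3 - <<'E'
from h import *
s=readout.sense();print(s['time_s'],s['position'],s['orientation'],s['opening'],s['wrist_force'])
plan([(528,-31,40,1.38)],step=30,ang=.06)
E
```

```text
13.1833 [527.09405837 -31.32568577  41.79310774] [-3.13450046e+00  6.67467429e-04  1.37128510e+00] 13.088350158956272 [-0.26167247  0.28682349 -3.15197604]
1
[[0.5,0.8,1.8,-0.007,0.001,-0.009]]
```

Request:
apply_moves([
  [[0.5,0.8,8,-0.007,0,-0.009],[0,0,8,0,0,0],[0,0,6,0,0,0],[0,0,0,0,0,0]],
])

```text
time_s: 13.52
position: [528.2, -33.9, 19.0]
orientation: [3.141, 0.001, 1.379]
wrist_force: [-1.4, -0.4, -3.5]
opening: 13.1
```

```bash
python3 - <<'E'
from h import *
s=readout.sense();print(s['time_s'],s['position'],s['orientation'],s['opening'],s['wrist_force'])
im=eyes.camera('wrist');cv2.imwrite('pics/w9.png',im[:,:,::-1])
cv2.imwrite('pics/w9a.png',cv2.resize(im[0:290,220:420,::-1],None,fx=2.06,fy=2.06,interpolation=cv2.INTER_CUBIC))
im2=eyes.camera('scene');cv2.imwrite('pics/s9.png',cv2.resize(im2[150:270,290:480,::-1],None,fx=4,fy=4,interpolation=cv2.INTER_CUBIC))
np.save('T9.npy',tool(s))
E
```

```text
13.5167 [528.22090802 -33.9480174   18.99307859] [3.14069791e+00 8.93764112e-04 1.37866242e+00] 13.104034691754213 [-1.42717594 -0.41124705 -3.48546961]
```

View pics/w9a.png

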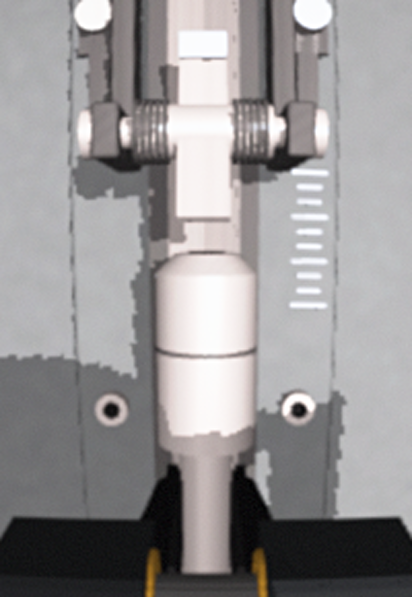

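View pics/s9.png

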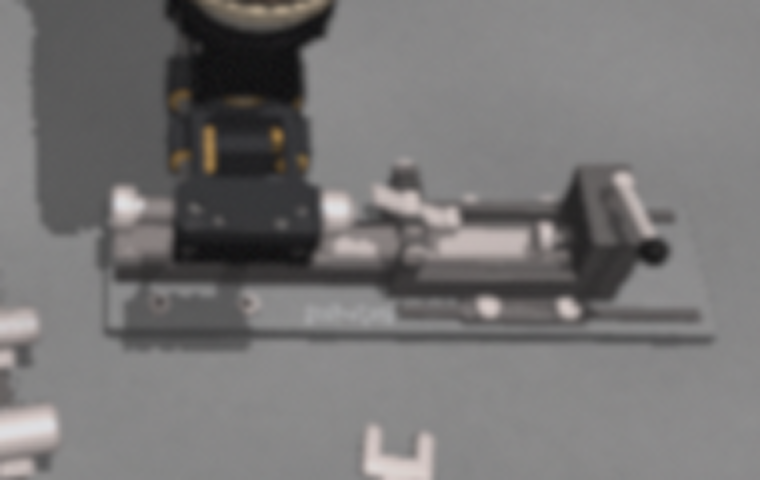

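```bash
python3 - <<'E'
from h import *
T=np.load('T9.npy');k=2.06
yaw=1.38;e=np.array([np.cos(yaw),np.sin(yaw)]);n=np.array([-e[1],e[0]])
def q(u,v,z):
    p=onz('wrist',220+u/k,v/k,z,T);r=p[:2]-T[:2,3];return np.array([r@e,r@n]).round(2)
print('along, lateral(left+) rel. TCP')
for nm,l,r,z in [('base400',(80.5,400),(336,400),14),('base200',(73,200),(340,200),14),('base300',(77,300),(338,300),14),('screws',(111,409),(297,408),15),('screws far',(93,13),(313,12),18),('arm190',(177,190),(230,190),60),('arm110',(179,45),(229,45),52),('noseback',(158,410),(255,410),64),('nose300',(158,300),(256,300),64),('waist',(183,500),(232,500),64),('ears inner',(140,130),(265,130),60),('cradle lips 240',(150,235),(258,235),34)]:
    a,b=q(*l,z),q(*r,z);print(nm,a,b,(a+b)/2)
E
```

```text
along, lateral(left+) rel. TCP
base400 [19.17 43.6 ] [ 18.95 -46.39] [19.06  -1.395]
base200 [88.54 43.64] [ 88.37 -45.45] [88.455 -0.905]
base300 [54.48 43.17] [ 54.3  -45.54] [54.39  -1.185]
screws [16.15 32.67] [ 16.35 -32.37] [16.25  0.15]
screws far [152.8   36.32] [152.9  -36.06] [1.5285e+02 1.3000e-01]
arm190 [88.38  6.83] [88.34 -6.84] [ 8.836e+01 -5.000e-03]
arm110 [130.02   6.57] [129.98  -7.  ] [130.     -0.215]
noseback [30.41 12.34] [ 30.34 -13.64] [30.375 -0.65 ]
nose300 [59.92 11.77] [ 59.87 -13.44] [59.895 -0.835]
waist [3.98 6.  ] [ 3.94 -7.77] [ 3.96  -0.885]
ears inner [104.52  16.34] [104.41 -15.9 ] [104.465   0.22 ]
cradle lips 240 [76.25 16.15] [ 76.16 -16.27] [ 7.6205e+01 -6.0000e-02]
```

Request:
apply_moves([
  [[0,-0.6,7,0,0,0],[0,0,6,0,0,0],[0,0,3,0,0,0],[0,0,1,0,0,0],[0,0,0,0,0,0]],
])

```text
time_s: 14.03
position: [528.5, -34.4, 1.7]
orientation: [3.139, 0.001, 1.378]
wrist_force: [-0.5, -0.5, -3.8]
opening: 12.8
```

Request:
apply_moves([
  [[0,-0.6,1.5,0,0,0],[0,0,1,0,0,0],[0,0,0,0,0,0]],
])

```text
time_s: 14.28
position: [527.9, -34.2, -1.0]
orientation: [3.139, 0.001, 1.378]
wrist_force: [-0.4, 0.0, -3.1]
opening: 13.3
```

Request:
apply_moves([
  [[0,0,0.7,0,0,0],[0,0,0,0,0,0]],
])

```text
time_s: 14.45
position: [528.0, -34.1, -1.6]
orientation: [3.138, 0.001, 1.378]
wrist_force: [-0.5, 0.2, -2.3]
opening: 13.3
```

Request:
apply_moves([
  [[0,0,0.7,0,0,0],[0,0,0,0,0,0]],
])

```text
time_s: 14.62
position: [528.2, -34.1, -2.1]
orientation: [3.138, 0.001, 1.378]
wrist_force: [0.9, -0.4, -2.4]
opening: 13.0
```

Request:
apply_moves([
  [[0,0,0.6,0,0,0],[0,0,0,0,0,0]],
])

```text
time_s: 14.78
position: [528.1, -34.1, -2.7]
orientation: [3.138, 0.001, 1.378]
wrist_force: [-0.4, 0.2, -1.7]
opening: 13.3
```

Request:
apply_moves([
  [[0,0,0.6,0,0,0],[0,0,0,0,0,0]],
])

```text
time_s: 14.95
position: [528.0, -34.1, -3.2]
orientation: [3.138, 0.001, 1.378]
wrist_force: [-0.4, 0.5, -2.3]
opening: 13.3
```

Request:
apply_moves([
  [[0,0,0.5,0,0,0],[0,0,0,0,0,0]],
])

```text
time_s: 15.12
position: [528.0, -34.1, -3.2]
orientation: [3.138, 0.001, 1.379]
wrist_force: [-1.1, -0.2, -2.8]
opening: 12.9
```

Request:
apply_moves([
  [[0,0,0.8,0,0,0],[0,0,0,0,0,0]],
])

```text
time_s: 15.28
position: [528.1, -34.1, -3.2]
orientation: [3.137, 0.001, 1.379]
wrist_force: [-0.9, -0.1, -2.6]
opening: 12.8
```

Request:
apply_moves([
  [[0,0,0.6,0,0,0],[0,0,0,0,0,0]],
])

```text
time_s: 15.45
position: [528.1, -34.1, -3.2]
orientation: [3.137, 0.001, 1.379]
wrist_force: [-0.9, -0.7, -1.9]
opening: 13.1
```

Request:
apply_moves([
  [[0,0,0,0,0,0],[0,0,0,0,0,0],[0,0,0,0,0,0],[0,0,0,0,0,0]],
], claw=180)

```text
time_s: 15.78
position: [529.0, -34.3, -3.3]
orientation: [3.135, 0.001, 1.378]
wrist_force: [0.3, -0.8, -0.6]
opening: 27.2
```

```bash
python3 - <<'E'
from h import *
s=readout.sense();print(s['time_s'],s['position'],s['orientation'],s['opening'],s['wrist_force'])
im=eyes.camera('wrist')
cv2.imwrite('pics/w10a.png',cv2.resize(im[0:290,220:420,::-1],None,fx=2.06,fy=2.06,interpolation=cv2.INTER_CUBIC))
im2=eyes.camera('scene');cv2.imwrite('pics/s10.png',cv2.resize(im2[150:270,290:480,::-1],None,fx=4,fy=4,interpolation=cv2.INTER_CUBIC))
np.save('T10.npy',tool(s))
E
```

```text
15.7833 [528.98285775 -34.27837894  -3.31991536] [3.13495515e+00 9.01726538e-04 1.37847373e+00] 27.211048401511867 [ 0.34819453 -0.79176952 -0.56111638]
```

View pics/w10a.png

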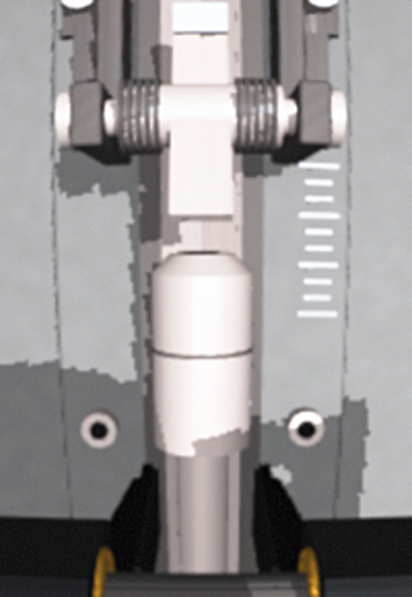

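View pics/s10.png

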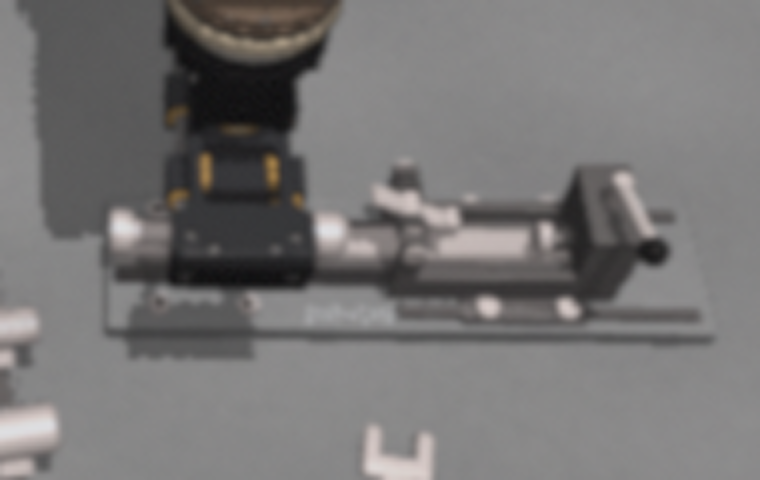

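The blank lies centred in the V (nose mid u≈202, arm and screws ≈201.6) with its nose just behind the lowered latch arm. I lift the open fingers, back off behind the collar and shut them.

Request:
apply_moves([
  [[0,0,-5,0,0,0],[0,0,-12,0,0,0],[0,0,-14,0.006,0,0],[-25,0,-6,0,0,0],[-28,0,0,0,0,0],[-26,0,0,0,0,0],[-8,0,0,0,0,0],[0,0,0,0,0,0],[0,0,0,0,0,0]],
], claw=180)

```text
time_s: 16.63
position: [512.3, -121.9, 37.9]
orientation: [3.14, 0.001, 1.38]
wrist_force: [0.7, 0.2, -0.1]
opening: 27.9
```

```bash
python3 - <<'E'
from h import *
s=readout.sense();print(s['time_s'],s['position'],s['orientation'],s['opening'],s['wrist_force'])
im=eyes.camera('wrist')
cv2.imwrite('pics/w11a.png',cv2.resize(im[0:290,220:420,::-1],None,fx=2.06,fy=2.06,interpolation=cv2.INTER_CUBIC))
np.save('T11.npy',tool(s))
E
```

```text
16.6333 [ 512.29471692 -121.85509652   37.88786117] [3.13962157e+00 1.39454049e-03 1.38006209e+00] 27.91050414229866 [ 0.67952997  0.18679153 -0.08040227]
```

View pics/w11a.png

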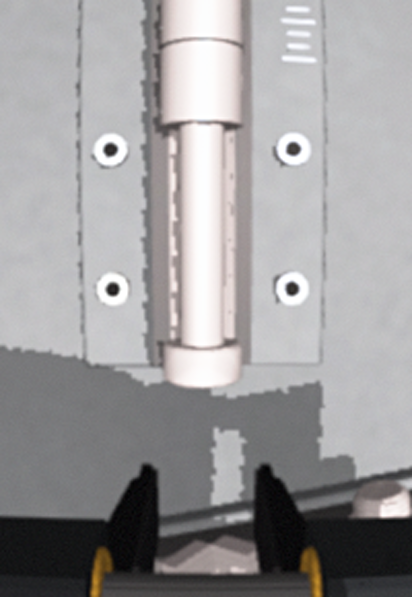

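Request:
apply_moves([
  [[0,-0.8,10,0,0,0],[0,0,12,0,0,0],[0,0,10,0,0,0],[0,0,3,0,0,0],[0,0,0,0,0,0],[0,0,0,0,0,0]],
], claw=255, squeeze=20)

```text
time_s: 17.18
position: [511.7, -116.5, -1.2]
orientation: [-3.142, 0.001, 1.386]
wrist_force: [-0.8, -0.7, -1.4]
opening: 0.8
```

Request:
apply_moves([
  [[4,0,0,0,0,-0.004],[3,0,0,0,0,0],[3,0,0,0,0,0],[2,0,0,0,0,0]],
])

```text
time_s: 17.52
position: [514.5, -103.5, -0.5]
orientation: [3.141, 0.001, 1.39]
wrist_force: [0.7, -1.0, -1.0]
opening: 0.5
```

Request:
apply_moves([
  [[2,0,0,0,0,0],[2,0,0,0,0,0],[2,0,0,0,0,0]],
])

```text
time_s: 17.77
position: [515.9, -97.0, 0.0]
orientation: [3.14, 0.001, 1.391]
wrist_force: [-1.3, -1.4, -0.9]
opening: 0.3
```

```bash
python3 - <<'E'
from h import *
s=readout.sense();print(s['time_s'],s['position'],s['wrist_force'])
im=eyes.camera('wrist')
cv2.imwrite('pics/w12a.png',cv2.resize(im[0:290,220:420,::-1],None,fx=2.06,fy=2.06,interpolation=cv2.INTER_CUBIC))
im2=eyes.camera('scene');cv2.imwrite('pics/s12.png',cv2.resize(im2[150:270,290:480,::-1],None,fx=4,fy=4,interpolation=cv2.INTER_CUBIC))
E
```

```text
17.7667 [ 5.15854150e+02 -9.69670396e+01  2.28464493e-02] [-1.2625439  -1.39363047 -0.92358526]
```

View pics/w12a.png

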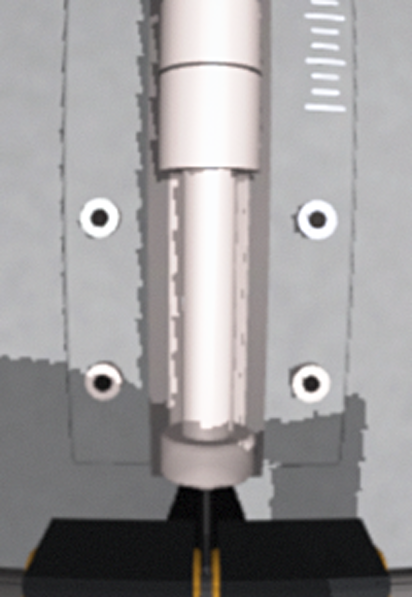

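View pics/s12.png

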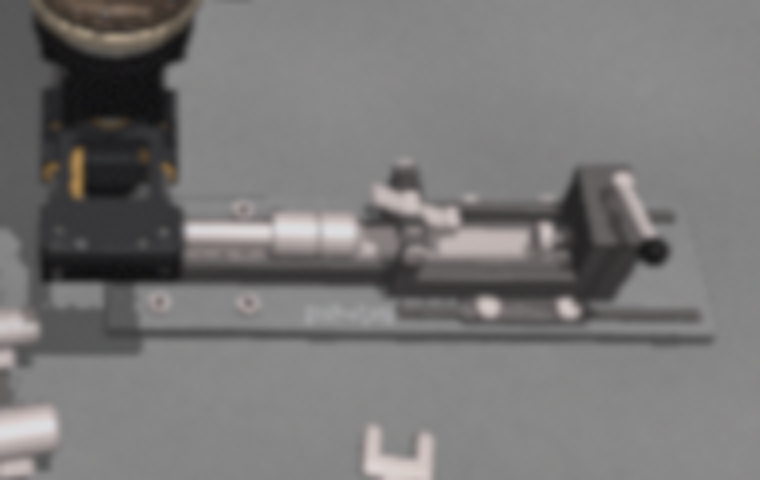

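Request:
apply_moves([
  [[3,0,0.4,0,0,0.006],[3,0,0.4,0,0,0],[3,0,0,0,0,0],[3,0,0,0,0,0],[3,0,0,0,0,0]],
])

```text
time_s: 18.28
position: [519.0, -81.8, -0.6]
orientation: [3.139, 0.002, 1.383]
wrist_force: [0.3, -1.6, 1.3]
opening: 0.4
```

Request:
apply_moves([
  [[3,0,0.2,0,0,0.003],[3,0,0,0,0,0],[3,0,0,0,0,0]],
])

```text
time_s: 18.53
position: [520.9, -71.9, -0.7]
orientation: [3.139, 0.002, 1.38]
wrist_force: [-0.1, -2.0, 0.9]
opening: 0.3
```

Request:
apply_moves([
  [[3,0,0.1,0,0,0],[3,0,0,0,0,0],[3,0,0,0,0,0],[2,0,0,0,0,0]],
])

```text
time_s: 18.87
position: [523.3, -59.7, -0.8]
orientation: [3.139, 0.002, 1.38]
wrist_force: [-0.7, -1.8, 1.4]
opening: 0.6
```

Request:
apply_moves([
  [[2,0,0,0,0,0],[2,0,0,0,0,0],[2,0,0,0,0,0]],
])

```text
time_s: 19.12
position: [524.5, -53.3, -0.8]
orientation: [3.139, 0.002, 1.381]
wrist_force: [-1.9, -6.0, 2.0]
opening: 0.5
```

Request:
apply_moves([
  [[2,0,0,0,0,0],[2,0,0,0,0,0],[2,0,0,0,0,0]],
])

```text
time_s: 19.37
position: [525.5, -48.0, -0.7]
orientation: [3.139, 0.003, 1.381]
wrist_force: [-1.1, -5.8, 2.5]
opening: 0.8
```

```bash
python3 - <<'E'
from h import *
s=readout.sense();print(s['time_s'],s['position'],s['orientation'],s['wrist_force'])
im=eyes.camera('wrist')
cv2.imwrite('pics/w13a.png',cv2.resize(im[0:290,220:420,::-1],None,fx=2.06,fy=2.06,interpolation=cv2.INTER_CUBIC))
im2=eyes.camera('scene');cv2.imwrite('pics/s13.png',cv2.resize(im2[150:270,290:480,::-1],None,fx=4,fy=4,interpolation=cv2.INTER_CUBIC))
np.save('T13.npy',tool(s))
E
```

```text
19.3667 [525.51944543 -48.00110764  -0.74903607] [3.13924952 0.00328045 1.38116469] [-1.06164945 -5.84853169  2.46555694]
```

View pics/w13a.png

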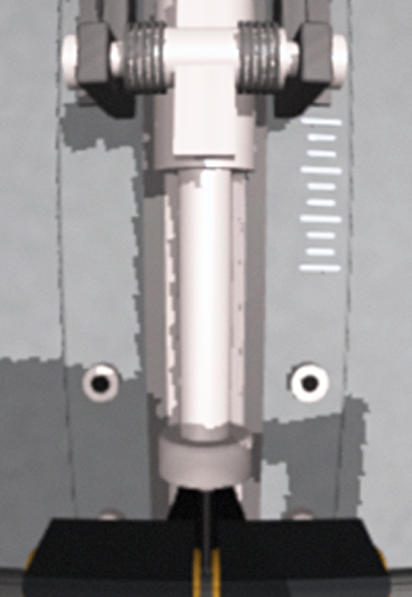

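View pics/s13.png

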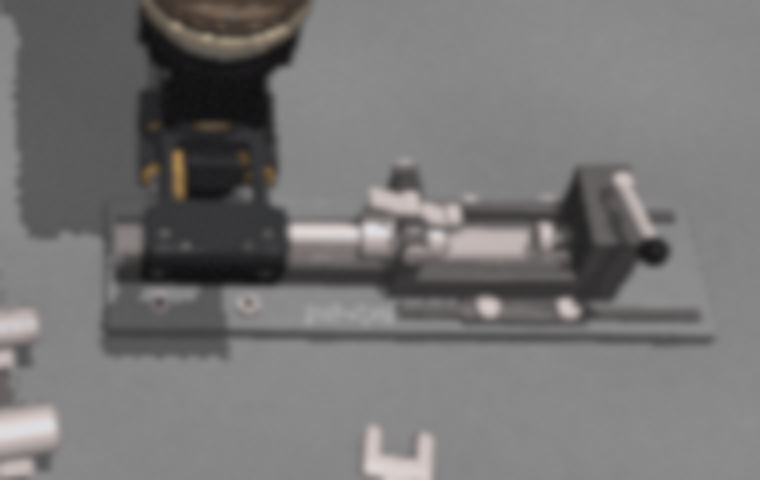

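Request:
apply_moves([
  [[2,0,0,0.002,0,0],[2,0,0,0,0,0],[2,0,0,0,0,0],[2,0,0,0,0,0]],
])

```text
time_s: 19.8
position: [526.7, -40.9, -0.8]
orientation: [-3.141, 0.004, 1.381]
wrist_force: [-0.8, -5.2, 2.7]
opening: 0.8
```

Request:
apply_moves([
  [[2,0,0.2,0,0,0],[2,0,0,0,0,0],[2,0,0,0,0,0],[2,0,0,0,0,0]],
])

```text
time_s: 20.13
position: [528.1, -33.8, -0.7]
orientation: [-3.141, 0.005, 1.381]
wrist_force: [0.1, -5.3, 1.7]
opening: 0.7
```

Request:
apply_moves([
  [[2,0,0,0,0,0],[2,0,0,0,0,0],[2,0,0,0,0,0],[2,0,0,0,0,0]],
])

```text
time_s: 20.47
position: [529.5, -26.5, -0.7]
orientation: [-3.141, 0.006, 1.38]
wrist_force: [-1.8, -5.0, 2.5]
opening: 0.8
```

Request:
apply_moves([
  [[2,0,0,0,0,0],[2,0,0,0,0,0],[2,0,0,0,0,0],[2,0,0,0,0,0]],
])

```text
time_s: 20.8
position: [530.8, -19.2, -0.8]
orientation: [-3.14, 0.007, 1.38]
wrist_force: [-0.9, -4.8, 2.1]
opening: 0.5
```

```bash
python3 - <<'E'
from h import *
s=readout.sense();print(s['time_s'],s['position'],s['orientation'],s['wrist_force'])
im=eyes.camera('wrist')
cv2.imwrite('pics/w14a.png',cv2.resize(im[0:290,220:420,::-1],None,fx=2.06,fy=2.06,interpolation=cv2.INTER_CUBIC))
im2=eyes.camera('scene');cv2.imwrite('pics/s14.png',cv2.resize(im2[150:270,290:480,::-1],None,fx=4,fy=4,interpolation=cv2.INTER_CUBIC))
E
```

```text
20.8 [530.79180329 -19.20994393  -0.75837771] [-3.14006954  0.00699122  1.38023218] [-0.94772479 -4.82115864  2.09079001]
```

View pics/w14a.png

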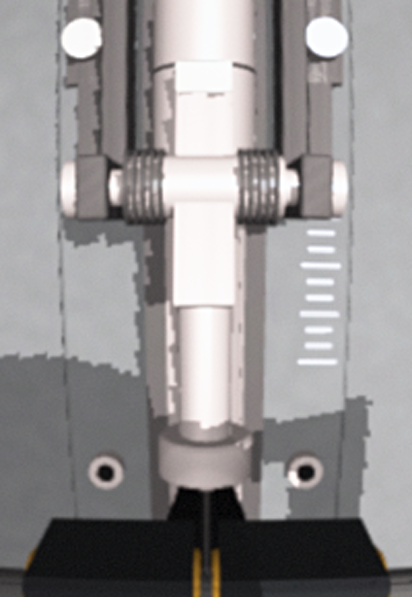

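View pics/s14.png

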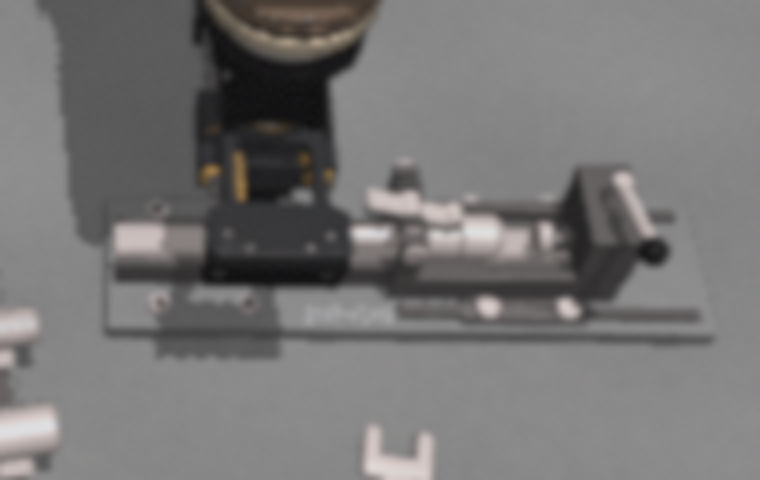

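Request:
apply_moves([
  [[2,0,0,-0.002,-0.003,0],[2,0,0,0,0,0],[2,0,0,0,0,0],[2,0,0,0,0,0]],
])

```text
time_s: 21.23
position: [532.3, -11.8, -0.7]
orientation: [3.141, 0.011, 1.38]
wrist_force: [-1.3, -5.3, 2.3]
opening: 0.5
```

Request:
apply_moves([
  [[2,0,0,0,0,0],[2,0,0,0,0,0],[2,0,0,0,0,0]],
])

```text
time_s: 21.48
position: [533.3, -6.4, -0.7]
orientation: [3.141, 0.012, 1.38]
wrist_force: [-0.3, -5.7, 2.9]
opening: 0.7
```

Request:
apply_moves([
  [[1.5,0,0,0,0,0],[1.5,0,0,0,0,0]],
])

```text
time_s: 21.65
position: [533.8, -3.6, -0.7]
orientation: [3.141, 0.013, 1.38]
wrist_force: [-1.5, -5.2, 1.8]
opening: 0.3
```

Request:
apply_moves([
  [[1.5,0,0,0,0,0],[1.5,0,0,0,0,0]],
])

```text
time_s: 21.82
position: [534.3, -0.9, -0.7]
orientation: [3.141, 0.013, 1.38]
wrist_force: [-0.9, -5.3, 1.4]
opening: 0.4
```

Request:
apply_moves([
  [[1.5,0,0,0,0.003,0],[1.2,0,0,0,0,0]],
])

```text
time_s: 21.98
position: [534.8, 1.5, -0.7]
orientation: [3.141, 0.01, 1.38]
wrist_force: [-2.0, -8.0, 1.8]
opening: 0.4
```

Request:
apply_moves([
  [[1.2,0,0,0,0,0],[1.2,0,0,0,0,0]],
])

```text
time_s: 22.15
position: [535.1, 3.0, -0.7]
orientation: [3.141, 0.012, 1.38]
wrist_force: [-2.0, -10.5, 2.6]
opening: 0.8
```

Request:
apply_moves([
  [[1.2,0,0,0,0,0],[1.2,0,0,0,0,0]],
])

```text
time_s: 22.32
position: [535.3, 3.9, -0.7]
orientation: [3.141, 0.013, 1.381]
wrist_force: [-2.6, -12.6, 2.8]
opening: 0.5
```

The stop is giving now (force rising from 5 to 12.6 N over about 4 mm). I continue in small steps.

Request:
apply_moves([
  [[1.3,0,0,0,0,0]],
])

```text
time_s: 22.4
position: [535.3, 4.4, -0.7]
orientation: [-3.142, 0.014, 1.381]
wrist_force: [-2.3, -11.7, 2.5]
opening: 0.2
```

Request:
apply_moves([
  [[1.3,0,0,0,0,0]],
])

```text
time_s: 22.48
position: [535.4, 4.9, -0.7]
orientation: [-3.141, 0.015, 1.381]
wrist_force: [-2.5, -12.4, 2.8]
opening: 0.6
```

Request:
apply_moves([
  [[1.3,0,0,0,0,0]],
])

```text
time_s: 22.57
position: [535.5, 5.3, -0.7]
orientation: [-3.141, 0.016, 1.381]
wrist_force: [-1.9, -12.8, 3.4]
opening: 0.6
```

```bash
python3 - <<'E'
from h import *
s=readout.sense();print(s['time_s'],s['position'],s['orientation'],s['wrist_force'])
im=eyes.camera('wrist')
cv2.imwrite('pics/w15a.png',cv2.resize(im[0:290,220:420,::-1],None,fx=2.06,fy=2.06,interpolation=cv2.INTER_CUBIC))
E
```

```text
22.5667 [535.46498768   5.30656461  -0.6812237 ] [-3.14102733  0.01576963  1.38093672] [ -1.91363111 -12.82608226   3.35546973]
```

View pics/w15a.png

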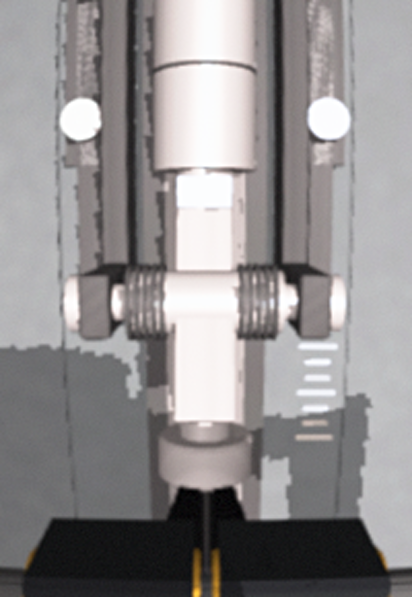

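Request:
apply_moves([
  [[1.5,0,0,0,0,0]],
])

```text
time_s: 22.7
position: [535.6, 5.8, -0.6]
orientation: [-3.141, 0.017, 1.381]
wrist_force: [-2.6, -13.8, 2.1]
opening: 0.5
```

Request:
apply_moves([
  [[1.5,0,0,0,0,0]],
])

```text
time_s: 22.78
position: [535.7, 6.3, -0.6]
orientation: [-3.141, 0.018, 1.381]
wrist_force: [-3.1, -14.4, 2.8]
opening: 0.6
```

```bash
python3 - <<'E'
from h import *
s=readout.sense();print(s['time_s'],s['position'],s['orientation'],s['wrist_force'])
im=eyes.camera('wrist')
cv2.imwrite('pics/w16a.png',cv2.resize(im[0:220,250:400,::-1],None,fx=3,fy=2.7,interpolation=cv2.INTER_CUBIC))
im2=eyes.camera('scene');cv2.imwrite('pics/s16.png',cv2.resize(im2[170:250,380:470,::-1],None,fx=7,fy=7,interpolation=cv2.INTER_CUBIC))
E
```

```text
22.7833 [535.65762927   6.25161946  -0.62184789] [-3.14053468  0.01799455  1.38134009] [ -3.14575063 -14.4311866    2.77375882]
```

View pics/w16a.png

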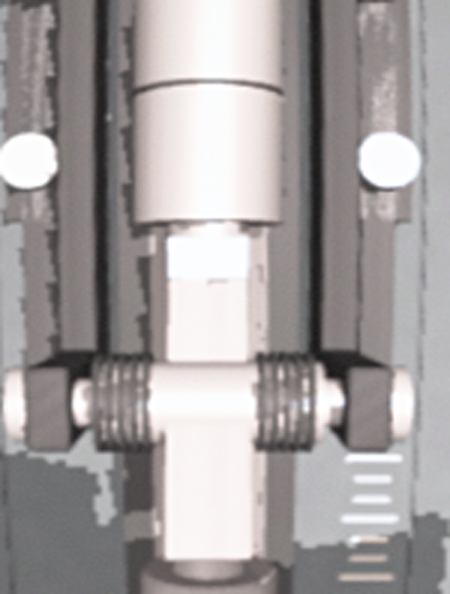

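View pics/s16.png

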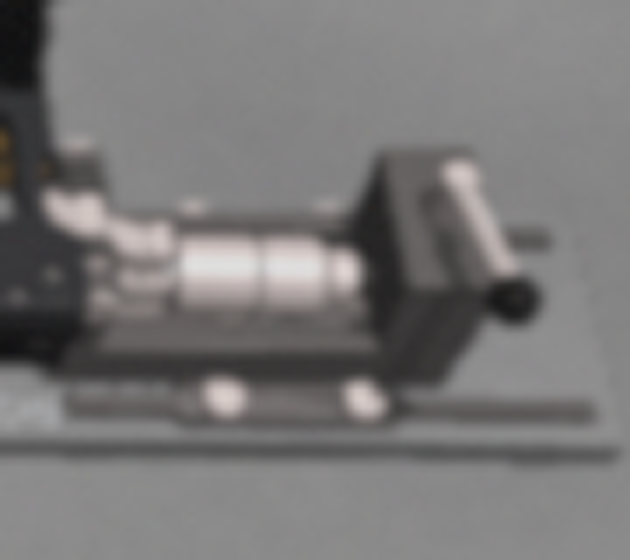

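The tooth (wrist crop v≈235-280) sits down behind the shoulder (v≈220) with a gap of a few mm, so the latch has clicked. I back off gently, then lift clear.

Request:
apply_moves([
  [[-1,0,0,0,0,0],[-1.5,0,0,0,0,0],[-2,0,0,0,0,0],[-3,0,0,0,0,0],[-6,0,0,0,0,0],[-8,0,0,0,0,0]],
])

```text
time_s: 23.38
position: [531.3, -15.2, -0.6]
orientation: [-3.14, 0.017, 1.382]
wrist_force: [0.7, 0.4, 0.2]
opening: 0.7
```

Request:
apply_moves([
  [[-8,0,-8,0,0,0],[-8,0,-15,0,0,0],[-8,0,-25,0,0,0],[0,0,-25,0,0,0],[0,0,-20,0,0,0],[0,0,-10,0,0,0],[0,0,0,0,0,0],[0,0,0,0,0,0]],
])

```text
time_s: 24.05
position: [525.0, -43.6, 110.0]
orientation: [-3.139, 0.017, 1.378]
wrist_force: [0.1, 0.8, -0.6]
opening: 0.5
```

```bash
python3 - <<'E'
from h import *
s=readout.sense();print(s['time_s'],s['position'],s['orientation'],s['wrist_force'])
im=eyes.camera('wrist');T=tool(s);np.save('T17.npy',T)
cv2.imwrite('pics/w17a.png',cv2.resize(im[0:270,220:420,::-1],None,fx=2.2,fy=2.2,interpolation=cv2.INTER_CUBIC))
im2=eyes.camera('scene');cv2.imwrite('pics/s17.png',cv2.resize(im2[150:300,220:480,::-1],None,fx=3,fy=3,interpolation=cv2.INTER_CUBIC))
E
```

```text
24.05 [525.03792455 -43.61521066 110.01799422] [-3.13890245  0.0165809   1.37830779] [ 0.13631165  0.7946136  -0.6032778 ]
```

View pics/w17a.png

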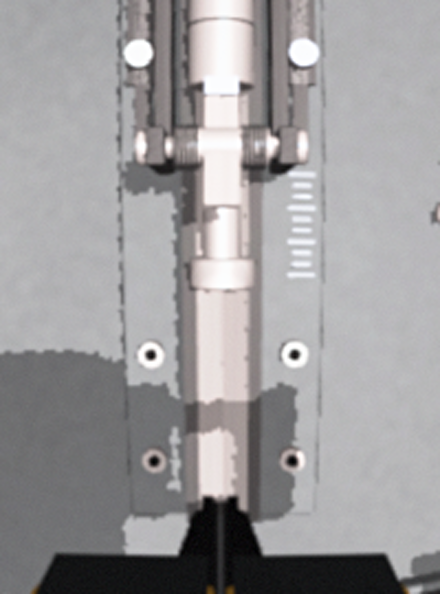

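View pics/s17.png

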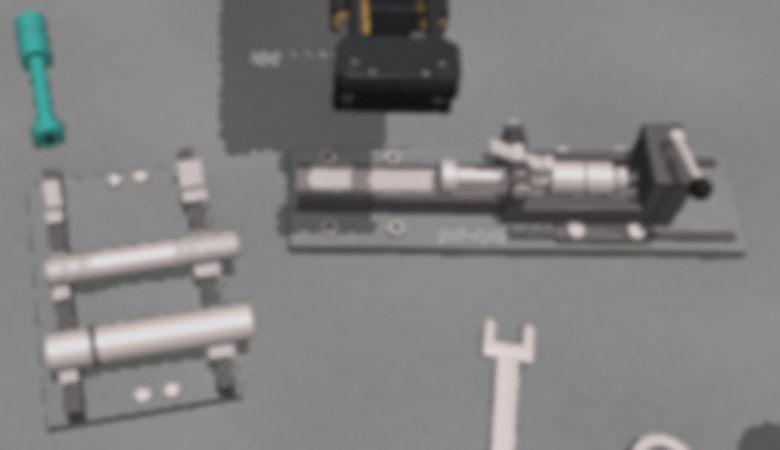

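```bash
python3 - <<'E'
from h import *
T=np.load('T17.npy');k=2.2
yaw=1.38;e=np.array([np.cos(yaw),np.sin(yaw)])
al=lambda u,v,z:round(float((onz('wrist',220+u/k,v/k,z,T)[:2]-np.array([550,76.6]))@e),1)
print('collar rear top',al(221,268,55),'rear bottom-ish',al(221,288,42),'collar front',al(221,258,55),'shoulder side',al(195,93,47),'shoulder top',al(221,95,55),'tooth far',al(221,76,52),al(221,76,62),'tooth near',al(221,95,55),al(221,95,65))
im=eyes.camera('top');cv2.imwrite('pics/t17.png',cv2.resize(im[140:230,155:330,::-1],None,fx=4.5,fy=4.5,interpolation=cv2.INTER_CUBIC))
im=eyes.camera('wrist');cv2.imwrite('pics/w18.png',cv2.resize(im[0:140,260:380,::-1],None,fx=5,fy=4.2,interpolation=cv2.INTER_CUBIC))
E
```

```text
collar rear top -55.2 rear bottom-ish -64.1 collar front -51.4 shoulder side 14.5 shoulder top 12.0 tooth far 20.3 18.0 tooth near 12.0 10.0
```

View pics/t17.png

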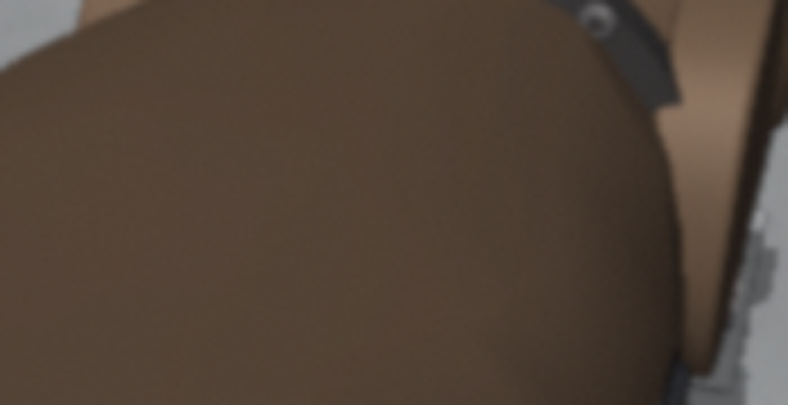

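View pics/w18.png

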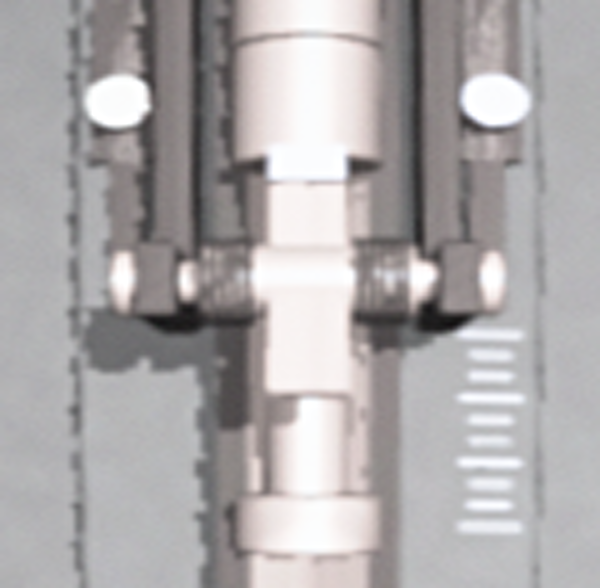

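```bash
python3 - <<'E'
from h import *
a=cv2.imread('pics/scene0.png')[150:270,290:480]
b=cv2.resize(cv2.imread('pics/s14.png'),(190,120),interpolation=cv2.INTER_AREA)
im=eyes.camera('scene');cv2.imwrite('pics/scene19.png',im[:,:,::-1]);c=im[150:270,290:480,::-1]
f=lambda x:cv2.resize(x[35:80,85:170],None,fx=9,fy=4.4*1.0,interpolation=cv2.INTER_CUBIC)
cv2.imwrite('pics/cmp.png',np.vstack([f(a),f(b),f(c)]))
E
```

```text
(no output)
```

View pics/cmp.png

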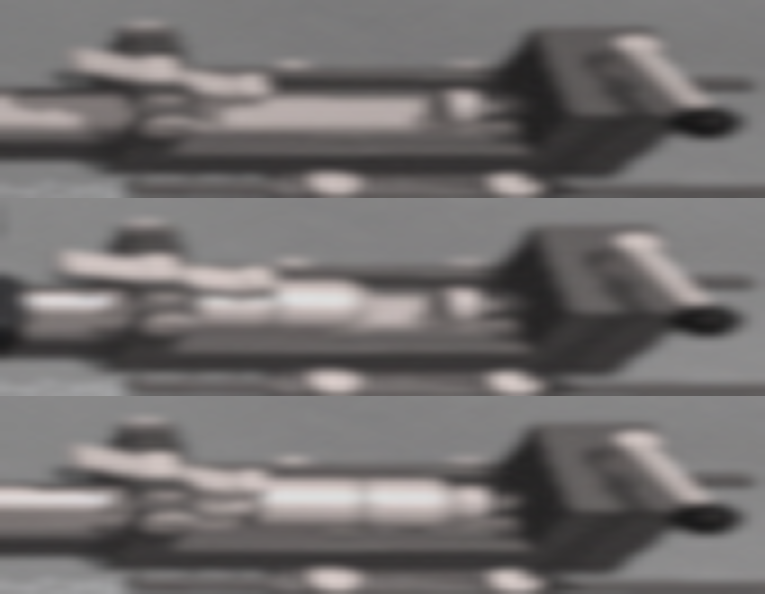

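Request:
apply_moves([
  [[12,0,-5,0,0,0],[15,0,0,0,0,0],[15,0,0,0,0,0],[10,0,0,0,0,0],[0,0,0,0,0,0],[0,0,0,0,0,0]],
])

```text
time_s: 24.8
position: [534.3, 13.1, 110.9]
orientation: [-3.131, 0.017, 1.379]
wrist_force: [0.2, -0.7, -0.2]
opening: 0.5
```

```bash
python3 - <<'E'
from h import *
s=readout.sense();print(s['time_s'],s['position'],s['wrist_force'])
im=eyes.camera('wrist');np.save('T20.npy',tool(s))
cv2.imwrite('pics/w20.png',cv2.resize(im[30:210,250:390,::-1],None,fx=3.3,fy=3.3,interpolation=cv2.INTER_CUBIC))
E
```

```text
24.8 [534.33134666  13.11756825 110.90661614] [ 0.22039931 -0.68698501 -0.15284013]
```

View pics/w20.png

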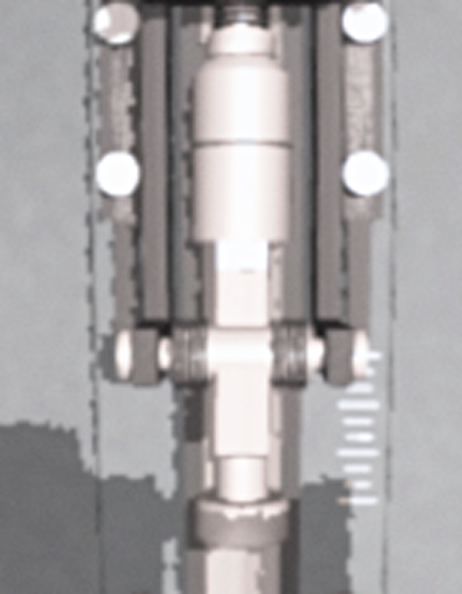

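Both views agree. The scene strip shows the latch tail and tooth back in their original down position, unlike the raised middle strip. From above, the tooth meets the shoulder flush (v≈242) and the nose is on the stop. The hand is clear, and I hand the job in.

```bash
python3 -c "
from h import *
print(job.job_done());s=readout.sense();print(s['time_s'],s['wrist_force'])"
```

```text
the job is handed in; nothing more can be done
None
the job is handed in; nothing more can be done
```

The waisted blank is latched in the loading nest with its nose on the sprung stop, the hand is clear, and the job was handed in at about 25 s. The hand-in reports no verdict, so this rests on my last checks.

- **Grasp:** The first two attempts shut on nothing. The real fingertips sit about 38 mm behind the reported TCP. I found this by feeling down onto the waist with the jaws shut, and it agreed with the wrist picture. With that offset the third grasp held.
- **Placing and pushing:** I laid the blank in the V short of the latch, then pushed on the collar with shut fingers. The push was about 5–6 N under the latch. It rose to 12.6 N on the stop, dipped to 11.7 N as the latch clicked, and peaked at about 15 N.
- **Last checks:**
  - The scene picture shows the latch in the same down position as at the start.
  - The view from above shows the tooth flush behind the shoulder, the nose on the stop and the blank centred.
  - The stud and pin looked unmoved, and the wrist force was near zero with the hand about 100 mm above the nest.
- **Less certain:**
  - My pixel estimates of the shoulder position along the nest disagreed by several millimetres (about 12–20 mm). That puts the nose at about 62–70 mm, above the 42 mm required.
  - The top camera was blocked by the arm at the end.

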